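# Grade a scoop of gilded balls over the bar grader

### The arm

A 6-joint arm with a two-finger parallel gripper is mounted at the origin on the work surface. World frame = base frame: x ahead of the robot, y to its left, z up, the work surface at z = 0. Lengths are in m, angles in degrees, forces in N, time in s.
With the tool pointing down it reaches from about 0.35 to 0.975 m from the base axis. Payload 17.4 kg.
Tool frame: the origin (TCP) lies on the front face of the gripper's body, between the roots of the fingers; the fingertips stand 73 mm ahead of it and the grasp point (between the pads) lies env.hold_point_z ahead of it (env.hold_point_z is the distance from the TCP to the grasp point, in m); z points along the fingers, x is the direction in which the jaws open and shut, and the axes are right-handed (so a half turn about z gives the same grasp; the last joint's range is limited). The gripper opens to 85 mm and grips with 20 to 120 N. Pads are 22 mm wide; open, the fingers measure 114 mm over their backs; the gripper's body (76 mm by 85 mm) begins 54 mm behind the grasp point. The pads swing forward as they close: fully open they stand 13 mm farther back than shut.
Start: joints at [70.256, 6.646, 82.598, -0, 90.757, -2.166], TCP at [0.204, 0.643, 0.304] pointing down, gripper open.
Joint ranges: [-162.19, 162.19], [-47.58, 125.68], [4.15, 143.07], [-65.23, 245.23], [0.69, 171.88], [-170.13, 170.13]. Speed limits (degrees/s): [108.29, 108.29, 127.2, 180, 180, 180].

### API

Orientations are given as [roll, pitch, yaw] about the fixed x, y, z axes, in that order (R = Rz(yaw) Ry(pitch) Rx(roll)).
In Python, from plant import env, optics gives the robot as it stands. The module is installed in compiled form; this text tells all that it offers.
- The arm moves only by the tool jog_arm, never from a script. Its argument "targets" is a list of rows, each an object of numbers: "tx", "ty", "tz": the shift along the tool's x, y, z in m; "ax", "ay", "az": the turn, a rotation vector about the tool's x, y, z in rad; "gripper": the finger opening in m, from 0 to 0.0854. In form: [{"tx": .., "ty": .., "tz": .., "ax": .., "ay": .., "az": .., "gripper": ..}, ...]. A call has 1 to 5 rows; each row shifts and turns the commanded pose from where the row before left it, along the tool's axes as they then stand; what a row does not reach is not made up. A row lasts 1/10 s, in which the tool goes at most 50 mm and 8.59 degrees, less where a joint would pass 70% of its speed; a pose out of reach is approached as far as the arm can. A call with a gripper value outside its range is refused whole. The fingers move at their own pace and stop on an object; the grip force is fixed at half the most. Time passes only in rows, so rows that do not move let the fingers close. It gives the time, the measured TCP pose, the force and the opening at its end, in the units of the state.
- env.get_obs(): the state, without advancing time (a new reading comes with each control period).
- optics.get_image(name): name is "scene" or "top" or "wrist"; returns a dict with "img" (384x512x3 uint8, red, green, blue), "fx", "fy", "cx", "cy" (pixels), "k1" (the pictures are not rectified: a ray, as slopes to the right and down, at radius r is drawn at 1 + k1 r^2 times it, then the intrinsics apply), "view" (4x4, takes a point from world to camera coordinates); the wrist camera has in their place "T_tool_cam" (4x4, takes a point from camera to tool coordinates, whose origin is the TCP and whose axes are the tool frame's). Camera axes: x right, y down, z forward; pixel columns grow to the right and rows downward; lengths in m; the calibration is good to about 2 mm. A picture is of the moment at which its call begins: read the wrist's pose just before it. There is no depth.
- env.hand_in(): hands the job in, once; it reports no verdict.
The state is a dict: "time": time; "q": joint angles; "qd": joint speeds; "effort": joint torques, N m; "tcp_pos": TCP position; "tool_rot": TCP orientation; "contact_force": force on the tool from outside, world axes, zero at the start; "ft_torque": the same for the moment, N m; "gripper_width": finger opening in m.
Only numpy, scipy, OpenCV 4.12 (cv2) and the standard library are available. Lean on these libraries where they do the work, as an engineer would, in place of code of your own. Each camera call takes 0.05 s, during which the arm holds its last target.

### The job

Take the blue scoop of mixed gilded balls by its leaning handle and, keeping it level and losing none, lower the underside of its mouth gently onto the blue rest bar at the head of the sorting board (the bar's height differs each time) until you feel it bear. Only then tip the balls onto the board, so that all the big ones roll into the upper lane and all the small ones into the lower side lane. Finally stand the empty scoop upright in the middle of its cork mat and let go, leaving everything else on the bench where it is.

Things in the scene. Friction and masses are not known exactly. Their poses are not given: they have to be found in the camera images.
- scoop: loose blue metal scoop, 0.2 to 0.35 kg: open tray 95 mm long (its x -50 to +45), 118 wide (y), walls 36 high, walls and floor 4 thick, mouth at +x. Origin: under the tray, z up. Turning about +y (mouth down) pours: balls leave at 20 to 50 deg of pitch, 62 empties it. A handle rises from the rear wall, leaning back 35 deg (0.61 rad): its axis is (-0.573, 0, 0.820). Overall 165 long, 117 high
- scoop_grip (a point): centre of the scoop's dark wooden grip, at (-95, 0, 90) mm in the scoop's frame, axes as the scoop's: a flat bar 62 mm long along the leaning handle axis, 30 wide along the scoop's y, 14 thick along (0.820, 0, 0.573); pinch it across the 14 mm, fingers pointing down along the leaning axis
- scoop_lip (a point): middle of the lower front edge of the scoop's mouth, at (45, 0, 0) mm in the scoop's frame; here a lip 3 mm high above the inner floor keeps the balls in
- scoop_in (a point): middle of the scoop's inner floor, at (-2, 0, 4) mm in the scoop's frame
- grader: fixed plywood sorting board, x -178 to +160 mm, y -145 to +98, 150 high. Origin underneath, z up, +x down the slope. White head plate (x -165 to -100, top 123 to 109 mm high, falling 12 deg), then six steel bars with 26 mm gaps (x -100 to +72) on the same slope. Side walls at y = +-86 from x = -145 on, 40 mm above the slope, 166 mm clear. A cross bar at x = -35 clears the bars by 33
- rest_low (a point): middle of the top edge of the blue rest bar at its lowest setting, (-170, 0, 146) mm in the grader's frame, axes as the grader's. The bar (175 mm along y, round top, 4 mm radius) stands 0 to 20 mm higher than this, not measured, and stays put under 30 N. End posts at y = +-93 mm, 10 thick, 150 high. With the bar bearing 20 to 25 mm behind the lip the scoop can tip about it
- upper_lane (a point): middle of the upper lane's floor, where the big balls must end: a tray at the foot of the bars, grader x 77 to 155, y -83 to +83 mm, floor 47 to 64 high; axes as the grader's
- lower_lane (a point): middle of the lower lane's floor, where the small balls must end: an open trough along the board's side, grader x -100 to 155, y -140 to -86 mm, floor about 0 to 25 high; small balls drop between the bars and roll out into it; axes as the grader's
- mat: fixed brown cork mat, 180 x 200 x 3 mm, origin under its centre; the scoop starts on it and is to end on it
- big0_center (a point): centre of a big 32 mm gilded ball, 40 g; starts in the scoop; its axes turn as it rolls
- big1_center (a point): centre of a big 32 mm gilded ball, 40 g; starts in the scoop; its axes turn as it rolls
- big2_center (a point): centre of a big 32 mm gilded ball, 40 g; starts in the scoop; its axes turn as it rolls
- small0_center (a point): centre of a small 22 mm gilded ball, 14 g; starts in the scoop; its axes turn as it rolls
- small1_center (a point): centre of a small 22 mm gilded ball, 14 g; starts in the scoop; its axes turn as it rolls
- small2_center (a point): centre of a small 22 mm gilded ball, 14 g; starts in the scoop; its axes turn as it rolls
- gilt_square_a: loose gilded square 38 x 38 x 14 mm on the white box; bystander, leave alone; origin under its centre
- gilt_square_b: loose gilded square 38 x 38 x 14 mm on the white box; bystander, leave alone; origin under its centre
- jar: loose amber jar, 52 mm across, 65 mm high; bystander, leave alone; origin under its centre
- tape: loose yellow roll of tape lying flat, 84 mm across, 22 mm high; bystander, leave alone; origin under its centre
- bottle: loose green bottle, 48 mm across, 120 mm high; bystander, leave alone; origin under its centre
- brush: loose brush lying along its x; bystander, leave alone; origin under its centre

How it is judged (in metres and radians):
On the way, in this order (a step that is already met when the one before it is completed fails the run):
1. the scoop's mouth lies on the rest bar (pressing with over 0.8 N, the lip up to 50 mm past the bar), within 15 degrees of level and with all six balls still in it (contact force between scoop and grader above 0.8 N and angle between scoop's own z axis and vertical below 0.26 rad and x of scoop_lip in the frame of grader between -0.168 and -0.12 m and y of scoop_lip in the frame of grader between -0.045 and 0.045 m and z of scoop_lip in the frame of grader between 0.135 and 0.19 m and distance between each of big0_center, big1_center, big2_center, small0_center, small1_center, small2_center and scoop_in below 0.075 m), for 0.2 s.
2. all three big balls are in the upper lane and all three small ones in the lower side lane (x of big0_center in the frame of grader between 0.07 and 0.157 m and y of big0_center in the frame of grader between -0.085 and 0.085 m and z of big0_center in the frame of grader between 0.06 and 0.125 m and x of big1_center in the frame of grader between 0.07 and 0.157 m and y of big1_center in the frame of grader between -0.085 and 0.085 m and z of big1_center in the frame of grader between 0.06 and 0.125 m and x of big2_center in the frame of grader between 0.07 and 0.157 m and y of big2_center in the frame of grader between -0.085 and 0.085 m and z of big2_center in the frame of grader between 0.06 and 0.125 m and x of small0_center in the frame of grader between -0.1 and 0.157 m and y of small0_center in the frame of grader between -0.142 and -0.085 m and z of small0_center in the frame of grader between 0.005 and 0.06 m and x of small1_center in the frame of grader between -0.1 and 0.157 m and y of small1_center in the frame of grader between -0.142 and -0.085 m and z of small1_center in the frame of grader between 0.005 and 0.06 m and x of small2_center in the frame of grader between -0.1 and 0.157 m and y of small2_center in the frame of grader between -0.142 and -0.085 m and z of small2_center in the frame of grader between 0.005 and 0.06 m), for 0.2 s.
At the end, for the whole second after the job is handed in: all three big balls lie still in the upper lane and all three small ones in the lower side lane; the empty scoop stands upright (within 6 degrees) and still on the cork mat, its tray's middle within 50 mm of the mat's middle, released (all of step 2 and linear speed of each of big0, big1, big2, small0, small1, small2 below 0.03 m/s and horizontal distance between scoop and mat below 0.05 m and angle between scoop's own z axis and vertical below 0.1 rad and height (world z) of scoop below 0.008 m and linear speed of scoop below 0.02 m/s); the robot touches nothing.
It fails at once if the scoop presses on the grader with more than 40 N (contact force between scoop and grader above 40 N).
It fails at once if a bystander (gilt square, jar, tape, bottle, brush) is moved more than 30 mm (distance of any of gilt_square_a, gilt_square_b, jar, tape, bottle, brush from where it was at the start of the episode above 0.03 m).
It also fails if it takes over 72 s, if anything falls off the work surface, if the arm or the gripper's body presses on something with over 40 N, if the wrist force passes 120 N, or if a joint passes its speed limit or range.

## Working session

There is one attempt and no reset: what is moved stays moved. The work goes in short steps, Python scripts to look and compute and a tool call to move; the robot and the scene stay as the last step left them, time stands still between calls to the robot, and variables do not carry over. Pictures are saved under pics/ and viewed, and the job is handed in when it is done.

Besides the shell and the picture viewer there is one more tool, called after "Emit:" by a JSON object that holds its "api" and its "payload", one argument or row to a line. jog_arm: Moves the arm, as the interface text tells. Its arguments: {"type":"object","properties":{"targets":{"type":"array","items":{"type":"object","properties":{"tx":{"type":"number"},"ty":{"type":"number"},"tz":{"type":"number"},"ax":{"type":"number"},"ay":{"type":"number"},"az":{"type":"number"},"gripper":{"type":"number"}}}}},"required":["targets"]}

```bash
mkdir -p pics; python3 - <<'E'
from plant import env, optics
import cv2
print(env.get_obs(), env.hold_point_z)
for n in ["scene","top","wrist"]:
    d=optics.get_image(n)
    cv2.imwrite(f"pics/a_{n}.png",d["img"][:,:,::-1])
    print(n,{k:(v.tolist() if hasattr(v,'tolist') else v) for k,v in d.items() if k!="img"})
E
```

```text
{'time': 0.0, 'q': array([ 7.02554148e+01,  6.67364216e+00,  8.26349285e+01,  6.02422741e-04,
        9.07578830e+01, -2.16605739e+00]), 'qd': array([-0.06706275,  0.03442059,  0.07752781, -0.12699903,  0.10850466,
        0.04735275]), 'effort': array([-5.81297820e-03, -7.31981921e+01, -6.32492137e+01, -4.23659912e-04,
        6.36877608e-03,  1.30751721e-05]), 'tcp_pos': array([0.20383108, 0.64337432, 0.30317667]), 'tool_rot': array([-1.79996886e+02,  6.63833504e-02,  7.24214816e+01]), 'contact_force': array([ 0.32740128,  0.15311455, -0.37434167]), 'ft_torque': array([-0.00638637,  0.02487457, -0.01781481]), 'gripper_width': 0.08545691963897172} 0.0539
scene {'fx': 429.03114258937404, 'fy': 429.03114258937404, 'cx': 255.8878033175843, 'cy': 189.71761390236782, 'k1': -0.07562662446285431, 'view': [[0.5843493029190325, 0.8114991360168856, -0.0022459790490604865, -0.4156417475919786], [0.6719344282646216, -0.48539884411447193, -0.5593675770412787, -0.3052485829076302], [-0.4550165011191755, 0.3253569030713548, -0.8289166841927362, 1.7155170808769344], [0.0, 0.0, 0.0, 1.0]]}
top {'fx'
[... 163 characters left out ...]
9995550504039519, 0.009280622905774798, 0.06893687536239128], [-0.9883190770274116, 0.026635473894622567, -0.15005316895718618, 0.5956453030965166], [0.14973920907114036, -0.01342582371262126, -0.9886343694836768, 1.098501268787636], [0.0, 0.0, 0.0, 1.0]]}
wrist {'fx': 286.6328452449083, 'fy': 286.6328452449083, 'cx': 255.04975333976046, 'cy': 192.41093391835355, 'k1': 0.01192477370306622, 'T_tool_cam': [[0.9999999175174415, 0.00019522686156004618, -0.0003561622960922969, 0.0004412033005125604], [-8.066591501322528e-05, 0.9548986456638812, 0.29693192822984527, -0.07637026119533132], [0.0003980679826203821, -0.2969318750079829, 0.9548985826495519, -0.06917656810334355], [0.0, 0.0, 0.0, 1.0]]}
```

View pics/a_scene.png

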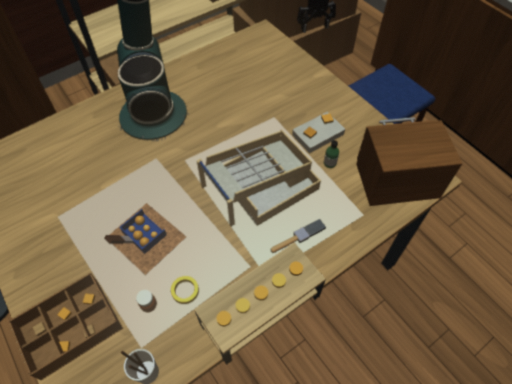

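View pics/a_top.png

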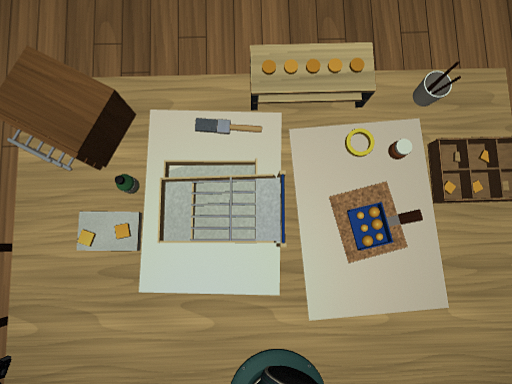

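View pics/a_wrist.png

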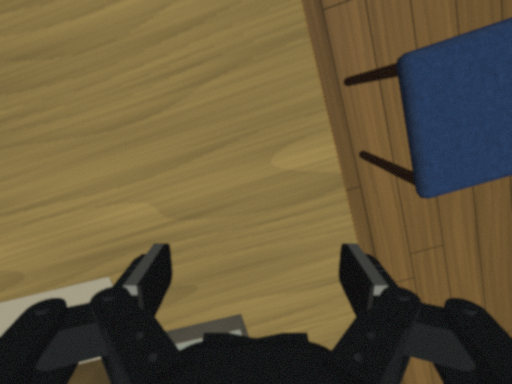

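```bash
cat > h.py <<'E'
import numpy as np, cv2
from plant import env, optics
from scipy.spatial.transform import Rotation as Rn
def rot(rpy): return Rn.from_euler('xyz',rpy,degrees=True).as_matrix()
def cam(n):
    o=env.get_obs() if n=="wrist" else None
    d=optics.get_image(n)
    if n=="wrist":
        T=np.eye(4);T[:3,:3]=rot(o['tool_rot']);T[:3,3]=o['tcp_pos']
        d['view']=np.linalg.inv(T@d['T_tool_cam'])
    return d
def ray(d,u,v):
    xd,yd=(u-d['cx'])/d['fx'],(v-d['cy'])/d['fy']
    x,y=xd,yd
    for _ in range(20):
        s=1+d['k1']*(x*x+y*y); x,y=xd/s,yd/s
    R=d['view'][:3,:3];t=d['view'][:3,3]
    return -R.T@t, R.T@np.array([x,y,1])
def onz(d,u,v,z):
    c,r=ray(d,u,v); return c+r*(z-c[2])/r[2]
def proj(d,p):
    p=d['view'][:3,:3]@np.asarray(p,float)+d['view'][:3,3]
    x,y=p[0]/p[2],p[1]/p[2]; s=1+d['k1']*(x*x+y*y)
    return np.array([d['cx']+d['fx']*x*s,d['cy']+d['fy']*y*s])
def tri(obs):
    A=np.zeros((3,3));b=np.zeros(3)
    for d,u,v in obs:
        c,r=ray(d,u,v);r=r/np.linalg.norm(r);P=np.eye(3)-np.outer(r,r);A+=P;b+=P@c
    return np.linalg.solve(A,b)
def save(d,name,box=None,s=1):
    im=d['img'][:,:,::-1]
    if box: im=im[box[1]:box[3],box[0]:box[2]]
    im=cv2.resize(im,None,fx=s,fy=s,interpolation=cv2.INTER_CUBIC)
    cv2.imwrite('pics/'+name,im)
E
python3 - <<'E'
from h import *
d=cam("top")
save(d,'b_top1.png',(320,170,440,270),6)
save(d,'b_top2.png',(150,150,300,260),5)
s=cam("scene")
save(s,'b_s1.png',(90,190,210,290),6)
save(s,'b_s2.png',(185,120,335,230),5)
E
```

```text
(no output)
```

View pics/b_top1.png

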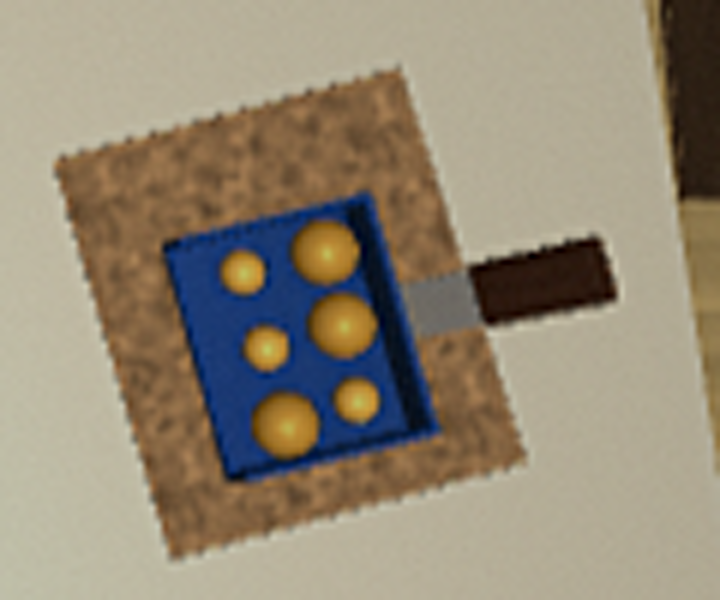

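View pics/b_top2.png

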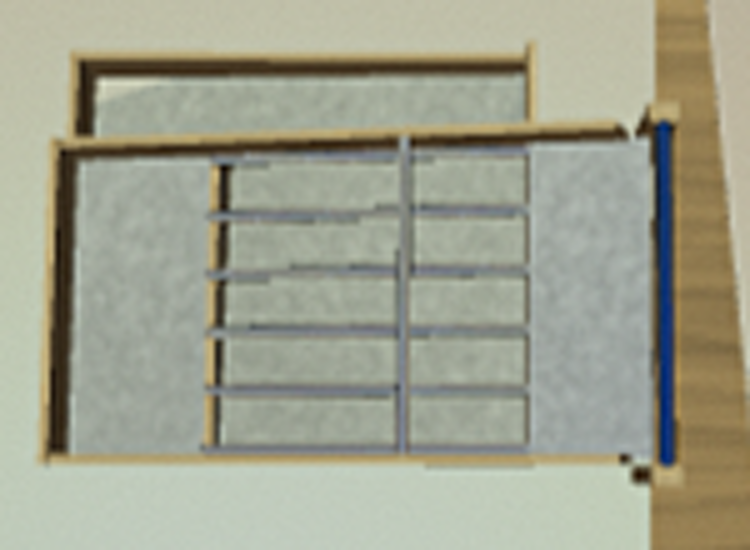

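View pics/b_s1.png

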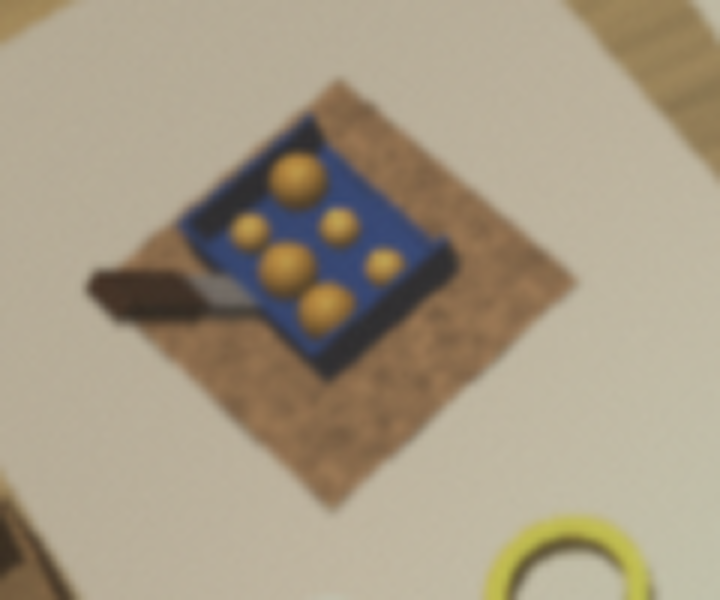

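View pics/b_s2.png

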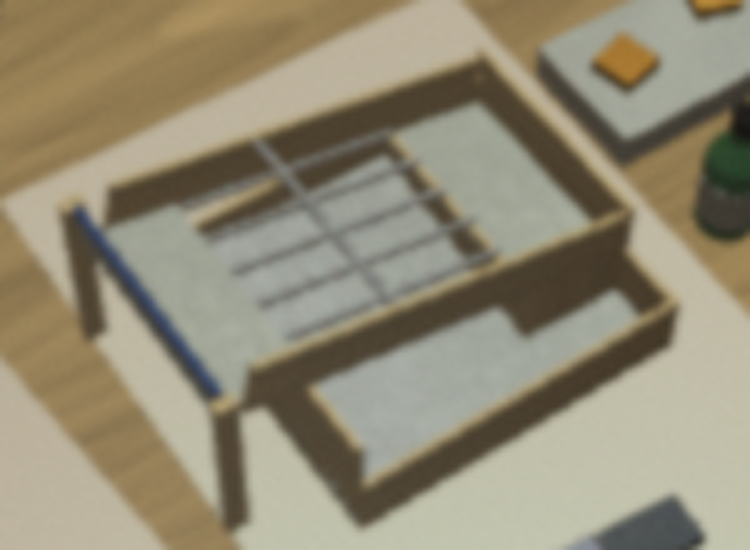

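```bash
cat > m1.py <<'E'
from h import *
d=cam("top"); s=cam("scene")
C=lambda p:(p[0]/6+320-.42,p[1]/6+170-.42)
mat=[onz(d,*C(p),0.003) for p in [(55,158),(400,68),(525,465),(172,557)]]
mat=np.array(mat);print(mat.round(4),mat.mean(0),[np.linalg.norm(mat[i]-mat[i-1]) for i in range(4)])
sc=np.array([onz(d,*C(p),0.039) for p in [(165,243),(372,193),(438,433),(232,480)]])
print(sc.round(4),sc.mean(0),[np.linalg.norm(sc[i]-sc[i-1]) for i in range(4)])
for a,b in [(1,0),(2,3)]: v=sc[b]-sc[a];print('yaw',np.degrees(np.arctan2(v[1],v[0])))
v=sc[0]-sc[3];print('yaw from side',np.degrees(np.arctan2(v[1],v[0]))+90);v=sc[1]-sc[2];print(np.degrees(np.arctan2(v[1],v[0]))+90)
# grip outline z ~ 0.093 center
S=lambda p:(p[0]/6+90-.42,p[1]/6+190-.42)
print('grip far end', [onz(d,*C(p),0.093+z).round(4) for p,z in [((470,268),-.025),((487,325),-.025),((600,238),.02),((617,298),.025)]])
# bar
T=lambda p:(p[0]/5+150-.4,p[1]/5+150-.4)
U=lambda p:(p[0]/5+185-.4,p[1]/5+120-.4)
e1=tri([(d,*T((664,122))),(s,*U((218,396)))]); e2=tri([(d,*T((667,465))),(s,*U((75,208)))])
print('bar',e1,e2,np.linalg.norm(e1-e2),np.degrees(np.arctan2(*(e2-e1)[1::-1])))
hsv=cv2.cvtColor(d['img'],cv2.COLOR_RGB2HSV)
m=cv2.inRange(hsv,(105,120,50),(125,255,255));
m[:, :262]=0; m[:,300:]=0; m[:160]=0;m[260:]=0
ys,xs=np.nonzero(m);print(xs.min(),xs.max(),ys.min(),ys.max());print('bar line',np.polyfit(ys,xs,1))
for p in [(55,140),(45,462),(622,125),(620,458)]:
    print('wall corner top',p)
W=[onz(d,*T(p),z).round(4) for p,z in [((57,142),.104),((43,462),.104),((535,45),.05),((72,55),.05)]];print(W)
E
python3 m1.py
```

```text
[[ 0.5592 -0.1758  0.003 ]
 [ 0.5994 -0.3496  0.003 ]
 [ 0.4038 -0.3948  0.003 ]
 [ 0.365  -0.221   0.003 ]] [ 0.48187321 -0.28527917  0.003     ] [np.float64(0.19941160453351264), np.float64(0.17838247247774375), np.float64(0.2008036362106594), np.float64(0.17807264327477393)]
[[ 0.5132 -0.2183  0.039 ]
 [ 0.5343 -0.3186  0.039 ]
 [ 0.4204 -0.3409  0.039 ]
 [ 0.4014 -0.2425  0.039 ]] [ 0.46731772 -0.28007661  0.039     ] [np.float64(0.11433855551024766), np.float64(0.10254414317431106), np.float64(0.11600323854980636), np.float64(0.10020878828447755)]
yaw 101.8829668886679
yaw 100.93654406915665
yaw from side 102.23592321289057
101.07060897279564
grip far end [array([ 0.4955, -0.3515,  0.068 ]), array([ 0.4691, -0.3571,  0.068 ]), array([ 0.5044, -0.3935,  0.113 ]), array([ 0.4774, -0.3964,  0.118 ])]
bar [ 0.60318457 -0.02673935  0.15245623] [ 0.42717486 -0.02120863  0.1510823 ] 0.176101946438363 178.2001952504745
281 284 175 242
bar line [1.06100960e-02 2.80302189e+02]
wall corner top (55, 140)
wall corner top (45, 462)
wall corner top (622, 125)
wall corner top (620, 458)
[array([0.6089, 0.2972, 0.104 ]), array([0.4376, 0.3036, 0.104 ]), array([0.6673, 0.0352, 0.05  ]), array([0.6684, 0.3005, 0.05  ])]
```

```bash
cat >> h.py <<'E'
def P(R,t):
    T=np.eye(4);T[:3,:3]=R;T[:3,3]=t;return T
def now():
    o=env.get_obs();return P(rot(o['tool_rot']),o['tcp_pos'])
from scipy.linalg import logm,expm
def tw(T): # screw log -> (v,w)
    L=np.real(logm(T));return np.r_[L[:3,3],L[2,1],L[0,2],L[1,0]]
def row(r):
    r=np.asarray(r,float);return P(Rn.from_rotvec(r[3:]).as_matrix(),r[:3])
def plan(target,n,T0=None,dec=(4,3)):
    """n equal rows (translation then turn compose) to target"""
    T0=now() if T0 is None else T0
    D=np.linalg.inv(T0)@target; x=tw(D)
    E=expm(np.real(logm(D))/n); r=np.r_[E[:3,3],Rn.from_matrix(E[:3,:3]).as_rotvec()]
    r=np.r_[r[:3].round(dec[0]),r[3:].round(dec[1])]
    T=T0.copy()
    for _ in range(n): T=T@row(r)
    e=np.linalg.inv(T)@target
    print(n,'x',dict(zip(['tx','ty','tz','ax','ay','az'],r.tolist())),'| end',T[:3,3].round(4),'err mm',(e[:3,3]*1e3).round(1),'deg',np.degrees(Rn.from_matrix(e[:3,:3]).as_rotvec()).round(2))
    return T
def down(x,y,z,yaw): return P(rot([180,0,yaw]),[x,y,z])
Z=np.array([0,0,1.])
def scoopT(x,y,z,yaw,pitch=0):
    return P(rot([0,0,yaw])@rot([0,pitch,0]),[x,y,z])
c35,s35=.8195,.5731
G=P(np.array([[-c35,0,s35],[0,1,0],[-s35,0,-c35]]),[0,0,0])
G[:3,3]=np.array([-.095,0,.090])-.0539*G[:3,2]   # tool in scoop frame
E
python3 - <<'E'
from h import *
A=now()
W1=plan(down(0.58,0.15,0.32,0),12)
S=scoopT(.467,-.278,.003,101.5)
Tg=S@G; pre=Tg@row([0,0,-.11,0,0,0])
print(Tg.round(3))
W2=plan(pre,16,W1)
plan(Tg,8,W2)
E
```

```text
12 x {'tx': -0.0018, 'ty': 0.0553, 'tz': -0.0014, 'ax': 0.0, 'ay': 0.0, 'az': 0.105} | end [0.5817 0.1504 0.3206] err mm [-1.7  0.4  0.6] deg [0.01 0.01 0.23]
[[ 0.163 -0.98  -0.114  0.492]
 [-0.803 -0.199  0.562 -0.401]
 [-0.573  0.    -0.82   0.137]
 [ 0.     0.     0.     1.   ]]
16 x {'tx': 0.0209, 'ty': 0.0371, 'tz': -0.0028, 'ax': 0.026, 'ay': -0.032, 'az': 0.083} | end [ 0.5042 -0.4631  0.2282] err mm [ 0.6 -0.4  0.7] deg [ 0.17 -0.01 -0.04]
8 x {'tx': 0.0001, 'ty': -0.0001, 'tz': 0.0138, 'ax': 0.0, 'ay': -0.0, 'az': -0.0} | end [ 0.4922 -0.4017  0.1373] err mm [-0.2  0.1  0.3] deg [ 0.17 -0.01 -0.04]
```

Emit:
{"api": "jog_arm", "payload": {
  "targets": [
    {"ty":0.044,"tx":-0.001,"tz":-0.001,"az":0.084,"gripper":0.05},
    {"ty":0.044,"tx":-0.001,"tz":-0.001,"az":0.084,"gripper":0.05},
    {"ty":0.044,"tx":-0.001,"tz":-0.001,"az":0.084,"gripper":0.05},
    {"ty":0.044,"tx":-0.001,"tz":-0.001,"az":0.084,"gripper":0.05},
    {"ty":0.044,"tx":-0.001,"tz":-0.001,"az":0.084,"gripper":0.05}
  ]
}}

```text
validation failed for argument at $.ta...
```

Emit:
{"api": "jog_arm", "payload": {
  "targets": [
    {"ty":0.044,"tx":-0.001,"tz":-0.001,"az":0.084},
    {"ty":0.044,"tx":-0.001,"tz":-0.001,"az":0.084},
    {"ty":0.044,"tx":-0.001,"tz":-0.001,"az":0.084},
    {"ty":0.044,"tx":-0.001,"tz":-0.001,"az":0.084},
    {"ty":0.044,"tx":-0.001,"tz":-0.001,"az":0.084}
  ]
}}

```text
validation failed for argument at $.ta...
```

Emit:
{"api": "jog_arm", "payload": {
  "targets": [
    {"ty":0.044,"tx":-0.001,"tz":-0.001,"az":0.084},
    {"ty":0.044,"tx":-0.001,"tz":-0.001,"az":0.084},
    {"ty":0.044,"tx":-0.001,"tz":-0.001,"az":0.084},
    {"ty":0.044,"tx":-0.001,"tz":-0.001,"az":0.084},
    {"ty":0.044,"tx":-0.001,"tz":-0.001,"az":0.084}
  ]
}}

```text
validation failed for argument at $.ta...
```

Emit:
{"api": "jog_arm", "payload": {
  "targets": [
    {"tx":-0.001,"ty":0.044,"tz":-0.001,"ax":0,"ay":0,"az":0.084,"gripper":0.05},
    {"tx":-0.001,"ty":0.044,"tz":-0.001,"ax":0,"ay":0,"az":0.084,"gripper":0.05},
    {"tx":-0.001,"ty":0.044,"tz":-0.001,"ax":0,"ay":0,"az":0.084,"gripper":0.05},
    {"tx":-0.001,"ty":0.044,"tz":-0.001,"ax":0,"ay":0,"az":0.084,"gripper":0.05},
    {"tx":-0.001,"ty":0.044,"tz":-0.001,"ax":0,"ay":0,"az":0.084,"gripper":0.05}
  ]
}}

```text
time: 0.85
tcp_pos: [0.3973, 0.5382, 0.3087]
tool_rot: [-180.0, 0.0, 48.2]
contact_force: [0.3, -0.1, 0.2]
gripper_width: 0.0499
```

Works with all keys.

Emit:
{"api": "jog_arm", "payload": {
  "targets": [
    {"tx":-0.001,"ty":0.044,"tz":-0.001,"ax":0,"ay":0,"az":0.084,"gripper":0.05},
    {"tx":-0.001,"ty":0.044,"tz":-0.001,"ax":0,"ay":0,"az":0.084,"gripper":0.05},
    {"tx":-0.001,"ty":0.044,"tz":-0.001,"ax":0,"ay":0,"az":0.084,"gripper":0.05},
    {"tx":-0.001,"ty":0.044,"tz":-0.001,"ax":0,"ay":0,"az":0.084,"gripper":0.05},
    {"tx":-0.001,"ty":0.044,"tz":-0.001,"ax":0,"ay":0,"az":0.084,"gripper":0.05}
  ]
}}

```text
time: 1.35
tcp_pos: [0.5296, 0.3641, 0.3138]
tool_rot: [180.0, 0.0, 24.1]
contact_force: [1.2, -0.2, 0.4]
gripper_width: 0.0497
```

Emit:
{"api": "jog_arm", "payload": {
  "targets": [
    {"tx":-0.001,"ty":0.044,"tz":-0.001,"ax":0,"ay":0,"az":0.084,"gripper":0.05},
    {"tx":-0.001,"ty":0.044,"tz":-0.001,"ax":0,"ay":0,"az":0.084,"gripper":0.05},
    {"tx":-0.001,"ty":0.044,"tz":-0.001,"ax":0,"ay":0,"az":0.084,"gripper":0.05},
    {"tx":-0.001,"ty":0.044,"tz":-0.001,"ax":0,"ay":0,"az":0.084,"gripper":0.05},
    {"tx":-0.001,"ty":0.044,"tz":-0.001,"ax":0,"ay":0,"az":0.084,"gripper":0.05}
  ]
}}

```text
time: 1.85
tcp_pos: [0.5794, 0.1513, 0.3188]
tool_rot: [180.0, 0.0, 0.0]
contact_force: [1.0, 0.5, 0.7]
gripper_width: 0.05
```

```bash
python3 - <<'E'
from h import *
d=cam("wrist");save(d,'c_w.png')
o=env.get_obs();print(o['tcp_pos'],o['tool_rot'],o['q'])
S=scoopT(.467,-.278,.003,101.5)
Tg=S@G; pre=Tg@row([0,0,-.11,0,0,0])
W2=plan(pre,15)
plan(Tg,8,W2)
E
```

```text
[0.57965911 0.14647145 0.31928645] [ 1.79878022e+02 -3.32869876e-02 -4.36481259e-01] [11.78240297 -3.16548904 91.21245031 -0.12633222 91.94631729 12.21462162]
15 x {'tx': 0.0224, 'ty': 0.0391, 'tz': -0.0029, 'ax': 0.028, 'ay': -0.034, 'az': 0.088} | end [ 0.504  -0.4624  0.2257] err mm [-0.2 -0.5 -1.8] deg [-0.31 -0.04 -0.08]
8 x {'tx': -0.0, 'ty': -0.0, 'tz': 0.0135, 'ax': -0.001, 'ay': -0.0, 'az': -0.0} | end [ 0.4919 -0.4018  0.1372] err mm [-0.3 -0.3  0.2] deg [ 0.15 -0.04 -0.08]
```

View pics/c_w.png

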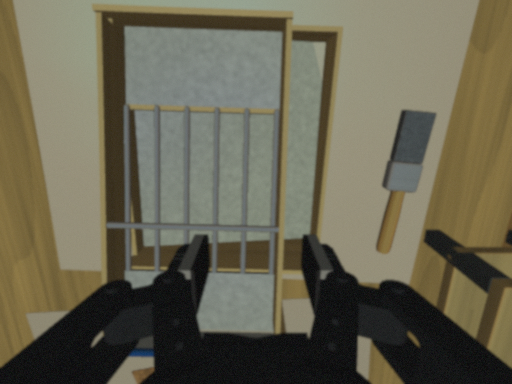

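Emit:
{"api": "jog_arm", "payload": {
  "targets": [
    {"tx":0.022,"ty":0.039,"tz":-0.003,"ax":0.028,"ay":-0.034,"az":0.088,"gripper":0.05},
    {"tx":0.022,"ty":0.039,"tz":-0.003,"ax":0.028,"ay":-0.034,"az":0.088,"gripper":0.05},
    {"tx":0.022,"ty":0.039,"tz":-0.003,"ax":0.028,"ay":-0.034,"az":0.088,"gripper":0.05},
    {"tx":0.022,"ty":0.039,"tz":-0.003,"ax":0.028,"ay":-0.034,"az":0.088,"gripper":0.05},
    {"tx":0.022,"ty":0.039,"tz":-0.003,"ax":0.028,"ay":-0.034,"az":0.088,"gripper":0.05}
  ]
}}

```text
time: 2.4
tcp_pos: [0.6542, -0.0581, 0.3167]
tool_rot: [-174.2, 11.2, -24.7]
contact_force: [1.2, -0.0, -0.1]
gripper_width: 0.0499
```

Emit:
{"api": "jog_arm", "payload": {
  "targets": [
    {"tx":0.022,"ty":0.039,"tz":-0.003,"ax":0.028,"ay":-0.034,"az":0.088,"gripper":0.05},
    {"tx":0.022,"ty":0.039,"tz":-0.003,"ax":0.028,"ay":-0.034,"az":0.088,"gripper":0.05},
    {"tx":0.022,"ty":0.039,"tz":-0.003,"ax":0.028,"ay":-0.034,"az":0.088,"gripper":0.05},
    {"tx":0.022,"ty":0.039,"tz":-0.003,"ax":0.028,"ay":-0.034,"az":0.088,"gripper":0.05},
    {"tx":0.022,"ty":0.039,"tz":-0.003,"ax":0.028,"ay":-0.034,"az":0.088,"gripper":0.05}
  ]
}}

```text
time: 2.9
tcp_pos: [0.6285, -0.2759, 0.2792]
tool_rot: [-173.8, 23.8, -49.9]
contact_force: [0.1, 0.2, -0.6]
gripper_width: 0.0502
```

Emit:
{"api": "jog_arm", "payload": {
  "targets": [
    {"tx":0.022,"ty":0.039,"tz":-0.003,"ax":0.028,"ay":-0.034,"az":0.088,"gripper":0.05},
    {"tx":0.022,"ty":0.039,"tz":-0.003,"ax":0.028,"ay":-0.034,"az":0.088,"gripper":0.05},
    {"tx":0.022,"ty":0.039,"tz":-0.003,"ax":0.028,"ay":-0.034,"az":0.088,"gripper":0.05},
    {"tx":0.022,"ty":0.039,"tz":-0.003,"ax":0.028,"ay":-0.034,"az":0.088,"gripper":0.05},
    {"tx":0.022,"ty":0.039,"tz":-0.003,"ax":0.028,"ay":-0.034,"az":0.088,"gripper":0.05}
  ]
}}

```text
time: 3.4
tcp_pos: [0.5061, -0.4541, 0.2266]
tool_rot: [-179.8, 35.1, -78.2]
contact_force: [1.1, -0.8, -0.2]
gripper_width: 0.05
```

```bash
python3 - <<'E'
from h import *
S=scoopT(.467,-.278,.003,101.5)
Tg=S@G; pre=Tg@row([0,0,-.11,0,0,0])
d=cam("wrist");save(d,'d_w.png')
for p in [[-.05,.059,.036],[-.05,-.059,.036],[.045,.059,.036],[.045,-.059,.036]]: print(p,proj(d,(S@np.r_[p,1])[:3]).round(1))
gt=np.array([-.095,0,.09]);a=np.array([-.5731,0,.8195]);n=np.array([.8195,0,.5731])
for k in (-1,1):
  for j in (-1,1): print('grip corner',k,j,proj(d,(S@np.r_[gt+.031*a+k*.007*n+j*.015*np.array([0,1,0]),1])[:3]).round(1))
o=env.get_obs();print(o['tcp_pos'],o['tool_rot'],o['q'])
plan(pre,1);plan(Tg,8)
E
```

```text
[-0.05, 0.059, 0.036] [255.9 230.6]
[-0.05, -0.059, 0.036] [256.6 123.7]
[0.045, 0.059, 0.036] [196.6 212.8]
[0.045, -0.059, 0.036] [191.1 120.2]
grip corner -1 -1 [274.5 196. ]
grip corner -1 1 [273.5 234. ]
grip corner 1 -1 [255.1 195.9]
grip corner 1 1 [254.9 233.9]
[ 0.50139225 -0.45811509  0.22404797] [179.80709023  35.35763584 -78.96077509] [-49.71292302  22.89211672  74.44870925  17.75941598 113.46516045
  31.79031099]
1 x {'tx': 0.0026, 'ty': -0.0022, 'tz': -0.0059, 'ax': -0.001, 'ay': 0.007, 'az': -0.007} | end [ 0.5046 -0.4631  0.2273] err mm [ 0. -0.  0.] deg [-0.02 -0.01  0.02]
8 x {'tx': 0.0004, 'ty': -0.0003, 'tz': 0.013, 'ax': -0.0, 'ay': 0.001, 'az': -0.001} | end [ 0.4924 -0.4015  0.1372] err mm [-0.2  0.3  0.1] deg [-0.07 -0.07  0.08]
```

View pics/d_w.png

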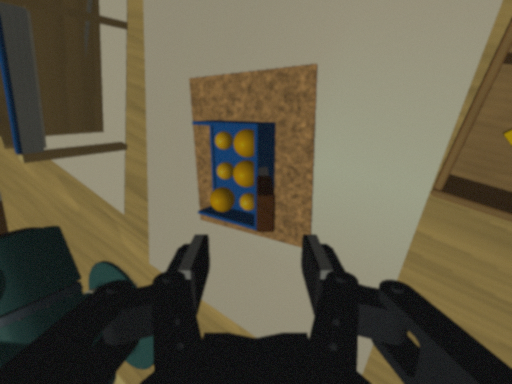

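Emit:
{"api": "jog_arm", "payload": {
  "targets": [
    {"tx":0.0005,"ty":-0.0005,"tz":0.013,"ax":0,"ay":0.001,"az":-0.001,"gripper":0.05},
    {"tx":0.0005,"ty":-0.0005,"tz":0.013,"ax":0,"ay":0.001,"az":-0.001,"gripper":0.05},
    {"tx":0.0005,"ty":-0.0005,"tz":0.013,"ax":0,"ay":0.001,"az":-0.001,"gripper":0.05},
    {"tx":0.0005,"ty":-0.0005,"tz":0.013,"ax":0,"ay":0.001,"az":-0.001,"gripper":0.05},
    {"tx":0,"ty":0,"tz":0,"ax":0,"ay":0,"az":0,"gripper":0.05}
  ]
}}

```text
time: 3.95
tcp_pos: [0.5037, -0.4228, 0.1819]
tool_rot: [-179.7, 34.9, -77.6]
contact_force: [-1.2, -0.0, -0.4]
gripper_width: 0.0499
```

```bash
python3 - <<'E'
from h import *
S=scoopT(.467,-.278,.003,101.5)
Tg=S@G
d=cam("wrist");save(d,'e_w.png',(150,100,400,330),3)
gt=np.array([-.095,0,.09]);a=np.array([-.5731,0,.8195]);n=np.array([.8195,0,.5731])
for k in (-1,1):
  for j in (-1,1): print('grip corner',k,j,((proj(d,(S@np.r_[gt+.031*a+k*.007*n+j*.015*np.array([0,1,0]),1])[:3])-[150,100])*3).round(1))
for p in [[-.05,.059,.036],[-.05,-.059,.036],[.045,.059,.036],[.045,-.059,.036]]: print(p,((proj(d,(S@np.r_[p,1])[:3])-[150,100])*3).round(1))
o=env.get_obs();print(o['tcp_pos'],o['tool_rot'],o['q'])
plan(Tg,4)
E
```

```text
grip corner -1 -1 [390.2 400.9]
grip corner -1 1 [384.  544.2]
grip corner 1 -1 [312.7 400. ]
grip corner 1 1 [310.7 543.4]
[-0.05, 0.059, 0.036] [313.5 473.8]
[-0.05, -0.059, 0.036] [319.   96.8]
[0.045, 0.059, 0.036] [107.7 397.1]
[0.045, -0.059, 0.036] [87.  77.5]
[ 0.50384381 -0.42355088  0.1829732 ] [-179.62752795   34.87036136  -77.58697434] [-47.77297511  21.43093021  80.165295    17.80267759 108.53184705
  31.05516569]
4 x {'tx': 0.0016, 'ty': 0.0018, 'tz': 0.0128, 'ax': 0.001, 'ay': -0.0, 'az': 0.003} | end [ 0.492  -0.4015  0.1373] err mm [-0.  -0.1  0.2] deg [-0.08 -0.09  0.06]
```

View pics/e_w.png

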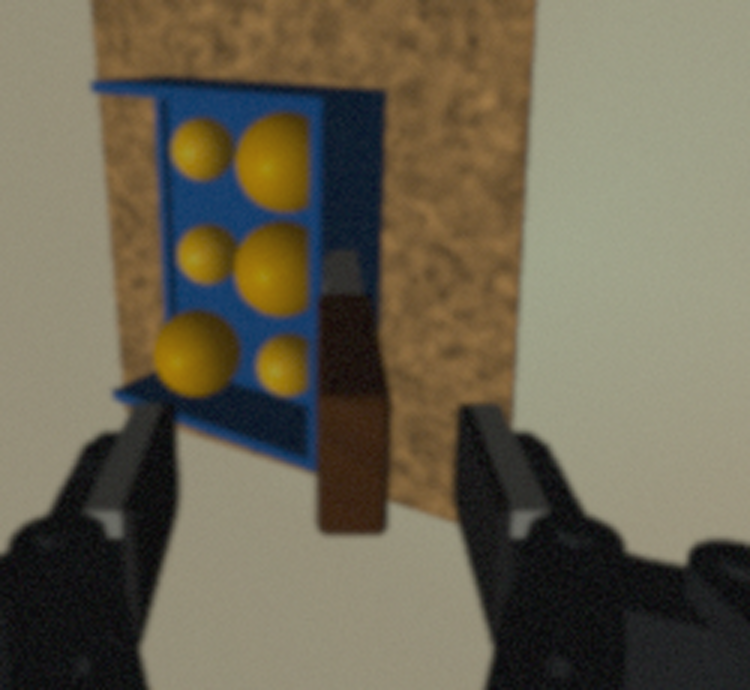

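Emit:
{"api": "jog_arm", "payload": {
  "targets": [
    {"tx":0.0016,"ty":0.0013,"tz":0.013,"ax":0.001,"ay":0,"az":0.003,"gripper":0.05},
    {"tx":0.0016,"ty":0.0013,"tz":0.013,"ax":0.001,"ay":0,"az":0.003,"gripper":0.05},
    {"tx":0.0016,"ty":0.0013,"tz":0.013,"ax":0.001,"ay":0,"az":0.003,"gripper":0.05},
    {"tx":0.0016,"ty":0.0013,"tz":0.013,"ax":0.001,"ay":0,"az":0.003,"gripper":0.05},
    {"tx":0,"ty":0,"tz":0,"ax":0,"ay":0,"az":0,"gripper":0.05}
  ]
}}

```text
time: 4.5
tcp_pos: [0.4928, -0.4008, 0.135]
tool_rot: [-180.0, 35.0, -78.6]
contact_force: [0.4, 0.6, -0.3]
gripper_width: 0.0499
```

```bash
python3 - <<'E'
from h import *
S=scoopT(.469,-.2775,.003,101.5)
d=cam("wrist");save(d,'f_w.png')
plan(S@G,2);print(env.get_obs()['contact_force'])
E
```

```text
2 x {'tx': -0.0004, 'ty': -0.0005, 'tz': -0.0003, 'ax': -0.001, 'ay': -0.001, 'az': -0.0} | end [ 0.4942 -0.4009  0.1372] err mm [0.  0.1 0. ] deg [ 0.    0.05 -0.02]
[ 0.55143497 -0.26134863  0.69072932]
```

View pics/f_w.png

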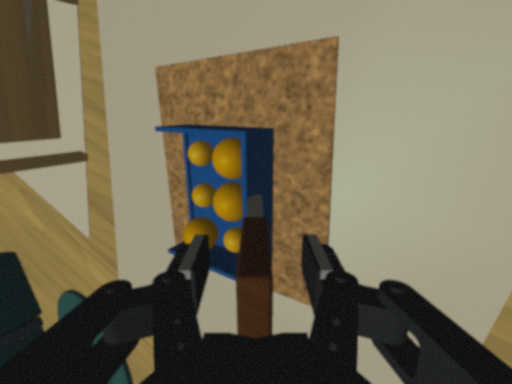

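Grip (x 237–272 px) is centred between the fingers. Close.

Emit:
{"api": "jog_arm", "payload": {
  "targets": [
    {"tx":0,"ty":-0.001,"tz":-0.001,"ax":-0.002,"ay":-0.002,"az":0,"gripper":0.03},
    {"tx":0,"ty":0,"tz":0,"ax":0,"ay":0,"az":0,"gripper":0.02},
    {"tx":0,"ty":0,"tz":0,"ax":0,"ay":0,"az":0,"gripper":0.016},
    {"tx":0,"ty":0,"tz":0,"ax":0,"ay":0,"az":0,"gripper":0.012},
    {"tx":0,"ty":0,"tz":0,"ax":0,"ay":0,"az":0,"gripper":0.005}
  ]
}}

```text
time: 5.05
tcp_pos: [0.4948, -0.4024, 0.1385]
tool_rot: [-179.9, 34.9, -78.5]
contact_force: [-1.5, -2.1, 5.6]
gripper_width: 0.0135
```

Emit:
{"api": "jog_arm", "payload": {
  "targets": [
    {"tx":0,"ty":0,"tz":0,"ax":0,"ay":0,"az":0,"gripper":0.0},
    {"tx":0,"ty":0,"tz":0,"ax":0,"ay":0,"az":0,"gripper":0.0},
    {"tx":0,"ty":0,"tz":0,"ax":0,"ay":0,"az":0,"gripper":0.0}
  ]
}}

```text
time: 5.35
tcp_pos: [0.4948, -0.4024, 0.1386]
tool_rot: [-179.9, 34.9, -78.5]
contact_force: [-1.2, -1.3, 5.3]
gripper_width: 0.0132
```

```bash
python3 - <<'E'
from h import *
d=cam("wrist");save(d,'g_w.png')
T=cam("top");save(T,'g_t.png',(320,170,440,270),6)
o=env.get_obs();print(o['tcp_pos'],o['tool_rot'],o['contact_force'],o['ft_torque'],o['gripper_width'])
S=now()@np.linalg.inv(G);print(S.round(3))
E
```

```text
[ 0.49478185 -0.40240263  0.13855995] [-179.91975242   34.90738286  -78.47508159] [-0.13436065 -0.99854802  5.49241246] [ 0.09637104 -0.04498684  0.19940593] 0.013767468188879473
[[-0.199 -0.98  -0.001  0.47 ]
 [ 0.98  -0.199  0.001 -0.279]
 [-0.001 -0.001  1.     0.004]
 [ 0.     0.     0.     1.   ]]
```

View pics/g_w.png

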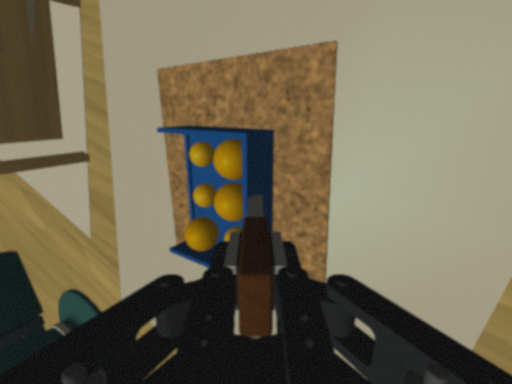

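View pics/g_t.png

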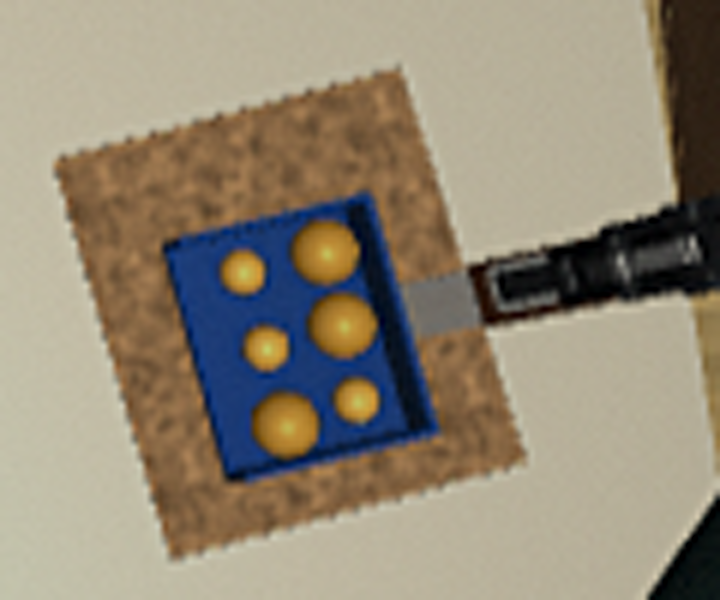

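```bash
cat >> h.py <<'E'
import os
if os.path.exists('H.npy'): H=np.load('H.npy')   # scoop in tool frame
GR=P(rot([0,0,88.1]),[.5208,.1459,0])
def scoop(): return now()@H
def info():
    S=scoop();g=np.linalg.inv(GR);o=env.get_obs()
    L=(g@S@np.r_[.045,0,0,1])[:3]
    print('t',round(o['time'],2),'lip_g',L.round(4),'scoop',S[:3,3].round(4),'pitch',round(np.degrees(np.arctan2(-S[2,0],S[0,0]**2+S[1,0]**2)),2),'roll',round(np.degrees(S[2,1]),2),'yaw',round(np.degrees(np.arctan2(S[1,0],S[0,0])),2),'F',o['contact_force'].round(2),'M',o['ft_torque'].round(2),'w',round(o['gripper_width'],4))
def tool_for(S): return S@np.linalg.inv(H)
E
python3 - <<'E'
from h import *
np.save('H.npy',np.linalg.inv(now())@scoopT(.4692,-.2782,.003,101.5))
E
python3 - <<'E'
from h import *
info()
A=plan(tool_for(scoopT(.4692,-.2782,.20,101.5,-4)),14)
B=plan(tool_for(scoopT(.5144,-.047,.20,88.1,-4)),25,A)
E
```

```text
t 5.45 lip_g [-0.3818  0.0479  0.003 ] scoop [ 0.4692 -0.2782  0.003 ] pitch -0.0 roll 0.0 yaw 101.5 F [-0.13 -1.    5.49] M [ 0.1  -0.04  0.2 ] w 0.0138
14 x {'tx': -0.0075, 'ty': -0.0, 'tz': -0.0111, 'ax': 0.0, 'ay': -0.005, 'az': 0.0} | end [ 0.4963 -0.4112  0.3259] err mm [-0.1 -0.2 -0.6] deg [0.   0.01 0.  ]
25 x {'tx': -0.0071, 'ty': -0.0014, 'tz': 0.0057, 'ax': 0.006, 'ay': 0.0, 'az': 0.007} | end [ 0.5108 -0.1818  0.3267] err mm [ 1.   0.5 -0.4] deg [-0.17  0.07  0.4 ]
```

Emit:
{"api": "jog_arm", "payload": {
  "targets": [
    {"tx":-0.002,"ty":0,"tz":-0.003,"ax":0,"ay":0,"az":0,"gripper":0.0},
    {"tx":-0.004,"ty":0,"tz":-0.006,"ax":0,"ay":0,"az":0,"gripper":0.0},
    {"tx":-0.0075,"ty":0,"tz":-0.011,"ax":0,"ay":-0.006,"az":0,"gripper":0.0},
    {"tx":-0.0075,"ty":0,"tz":-0.011,"ax":0,"ay":-0.006,"az":0,"gripper":0.0},
    {"tx":-0.0075,"ty":0,"tz":-0.011,"ax":0,"ay":-0.006,"az":0,"gripper":0.0}
  ]
}}

```text
time: 5.95
tcp_pos: [0.4949, -0.4032, 0.1904]
tool_rot: [-179.9, 36.0, -78.5]
contact_force: [-0.5, 0.6, -3.8]
gripper_width: 0.0133
```

```bash
python3 - <<'E'
from h import *
d=cam("wrist");save(d,'h_w.png')
info()
A=plan(tool_for(scoopT(.4692,-.2782,.20,101.5,-4)),9)
E
```

```text
t 6.0 lip_g [-0.3807  0.0478  0.0601] scoop [ 0.4693 -0.2771  0.0593] pitch -0.97 roll -0.07 yaw 101.51 F [-0.76 -0.77 -1.03] M [-0.86 -0.22 -0.02] w 0.0133
9 x {'tx': -0.0083, 'ty': -0.0, 'tz': -0.0124, 'ax': -0.0, 'ay': -0.006, 'az': 0.0} | end [ 0.4965 -0.4116  0.3267] err mm [ 0.  -0.1  0.4] deg [-0.05  0.07  0.05]
```

View pics/h_w.png

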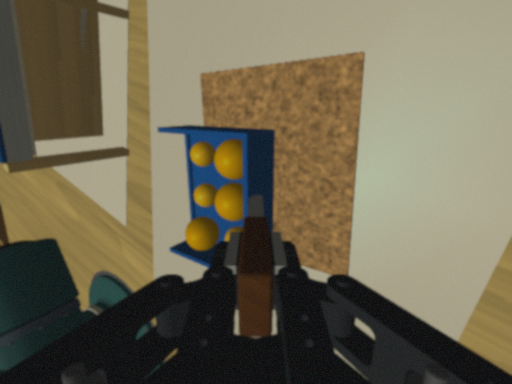

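Emit:
{"api": "jog_arm", "payload": {
  "targets": [
    {"tx":-0.0083,"ty":0,"tz":-0.0124,"ax":0,"ay":-0.006,"az":0,"gripper":0.0},
    {"tx":-0.0083,"ty":0,"tz":-0.0124,"ax":0,"ay":-0.006,"az":0,"gripper":0.0},
    {"tx":-0.0083,"ty":0,"tz":-0.0124,"ax":0,"ay":-0.006,"az":0,"gripper":0.0},
    {"tx":-0.0083,"ty":0,"tz":-0.0124,"ax":0,"ay":-0.006,"az":0,"gripper":0.0},
    {"tx":-0.0083,"ty":0,"tz":-0.0124,"ax":0,"ay":-0.006,"az":0,"gripper":0.0}
  ]
}}

```text
time: 6.5
tcp_pos: [0.4955, -0.4069, 0.2647]
tool_rot: [-179.9, 37.7, -78.5]
contact_force: [-0.0, -0.2, -4.5]
gripper_width: 0.0136
```

Emit:
{"api": "jog_arm", "payload": {
  "targets": [
    {"tx":-0.0083,"ty":0,"tz":-0.0124,"ax":0,"ay":-0.006,"az":0,"gripper":0.0},
    {"tx":-0.0083,"ty":0,"tz":-0.0124,"ax":0,"ay":-0.006,"az":0,"gripper":0.0},
    {"tx":-0.0083,"ty":0,"tz":-0.0124,"ax":0,"ay":-0.006,"az":0,"gripper":0.0},
    {"tx":-0.004,"ty":0,"tz":-0.006,"ax":0,"ay":-0.003,"az":0,"gripper":0.0},
    {"tx":0,"ty":0,"tz":0,"ax":0,"ay":0,"az":0,"gripper":0.0}
  ]
}}

```text
time: 7.0
tcp_pos: [0.4964, -0.4109, 0.3162]
tool_rot: [-179.9, 38.8, -78.5]
contact_force: [-0.3, -0.4, -3.8]
gripper_width: 0.0134
```

```bash
python3 - <<'E'
from h import *
info()
d=cam("wrist");save(d,'i_w.png')
t=cam("top");save(t,'i_t.png')
B=plan(tool_for(scoopT(.5144,-.047,.20,88.1,-4)),25)
E
```

```text
t 7.0 lip_g [-0.3816  0.0481  0.1927] scoop [ 0.469  -0.2779  0.1896] pitch -3.94 roll -0.01 yaw 101.5 F [-0.26 -0.4  -3.84] M [-0.98 -0.26  0.01] w 0.0134
25 x {'tx': -0.0073, 'ty': -0.0014, 'tz': 0.0053, 'ax': 0.006, 'ay': 0.0, 'az': 0.007} | end [ 0.5109 -0.1837  0.3263] err mm [-0.7  0.7  0.4] deg [-0.14  0.06  0.37]
```

View pics/i_w.png

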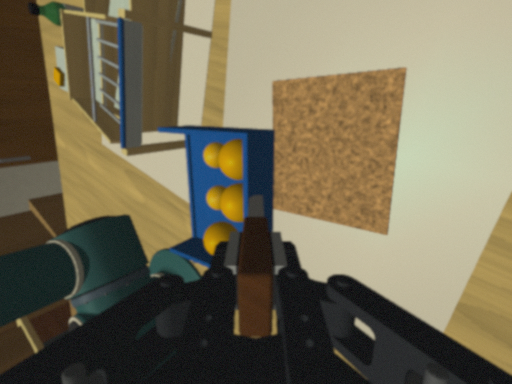

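View pics/i_t.png

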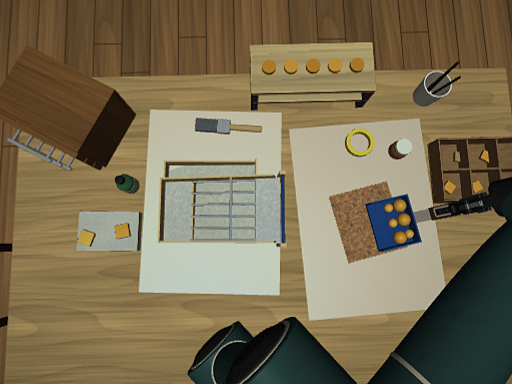

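Emit:
{"api": "jog_arm", "payload": {
  "targets": [
    {"tx":-0.003,"ty":-0.0006,"tz":0.002,"ax":0.003,"ay":0,"az":0.004,"gripper":0.0},
    {"tx":-0.006,"ty":-0.001,"tz":0.004,"ax":0.006,"ay":0,"az":0.007,"gripper":0.0},
    {"tx":-0.0085,"ty":-0.0015,"tz":0.006,"ax":0.006,"ay":0,"az":0.007,"gripper":0.0},
    {"tx":-0.0085,"ty":-0.0015,"tz":0.006,"ax":0.006,"ay":0,"az":0.007,"gripper":0.0},
    {"tx":-0.0085,"ty":-0.0015,"tz":0.006,"ax":0.006,"ay":0,"az":0.007,"gripper":0.0}
  ]
}}

```text
time: 7.6
tcp_pos: [0.4946, -0.3671, 0.3182]
tool_rot: [-179.9, 38.9, -80.9]
contact_force: [-0.1, 0.5, -4.3]
gripper_width: 0.0134
```

Emit:
{"api": "jog_arm", "payload": {
  "targets": [
    {"tx":-0.0085,"ty":-0.0015,"tz":0.006,"ax":0.006,"ay":0,"az":0.007,"gripper":0.0},
    {"tx":-0.0085,"ty":-0.0015,"tz":0.006,"ax":0.006,"ay":0,"az":0.007,"gripper":0.0},
    {"tx":-0.0085,"ty":-0.0015,"tz":0.006,"ax":0.006,"ay":0,"az":0.007,"gripper":0.0},
    {"tx":-0.0085,"ty":-0.0015,"tz":0.006,"ax":0.006,"ay":0,"az":0.007,"gripper":0.0},
    {"tx":-0.0085,"ty":-0.0015,"tz":0.006,"ax":0.006,"ay":0,"az":0.007,"gripper":0.0}
  ]
}}

```text
time: 8.1
tcp_pos: [0.4949, -0.315, 0.3215]
tool_rot: [-179.8, 38.9, -83.5]
contact_force: [0.6, -0.1, -4.1]
gripper_width: 0.0133
```

Emit:
{"api": "jog_arm", "payload": {
  "targets": [
    {"tx":-0.0085,"ty":-0.0015,"tz":0.006,"ax":0.006,"ay":0,"az":0.007,"gripper":0.0},
    {"tx":-0.0085,"ty":-0.0015,"tz":0.006,"ax":0.006,"ay":0,"az":0.007,"gripper":0.0},
    {"tx":-0.0085,"ty":-0.0015,"tz":0.006,"ax":0.006,"ay":0,"az":0.007,"gripper":0.0},
    {"tx":-0.006,"ty":-0.001,"tz":0.0045,"ax":0.006,"ay":0,"az":0.007,"gripper":0.0},
    {"tx":-0.003,"ty":-0.0005,"tz":0.002,"ax":0.006,"ay":0,"az":0.007,"gripper":0.0}
  ]
}}

```text
time: 8.6
tcp_pos: [0.4967, -0.2725, 0.3242]
tool_rot: [-179.7, 38.9, -86.0]
contact_force: [-0.3, 0.9, -3.8]
gripper_width: 0.0136
```

```bash
python3 - <<'E'
from h import *
info()
d=cam("wrist");save(d,'j_w.png')
t=cam("top");save(t,'j_t.png',(150,130,430,270),2.8)
info()
B=plan(tool_for(scoopT(.5144,-.047,.20,88.1,-4)),10)
E
```

```text
t 8.6 lip_g [-0.239   0.0281  0.2009] scoop [ 0.4878 -0.1368  0.1978] pitch -4.01 roll -0.18 yaw 93.82 F [-0.3   0.94 -3.77] M [-0.97 -0.09 -0.02] w 0.0136
t 8.7 lip_g [-0.2394  0.0281  0.2009] scoop [ 0.4878 -0.1372  0.1978] pitch -4.0 roll -0.19 yaw 93.83 F [ 0.14  0.33 -3.73] M [-0.96 -0.08 -0.02] w 0.0131
10 x {'tx': -0.0071, 'ty': -0.0015, 'tz': 0.0055, 'ax': 0.006, 'ay': 0.0, 'az': 0.008} | end [ 0.5098 -0.1828  0.326 ] err mm [-0.2 -0.4 -0.3] deg [ 0.    0.01 -0.02]
```

View pics/j_w.png

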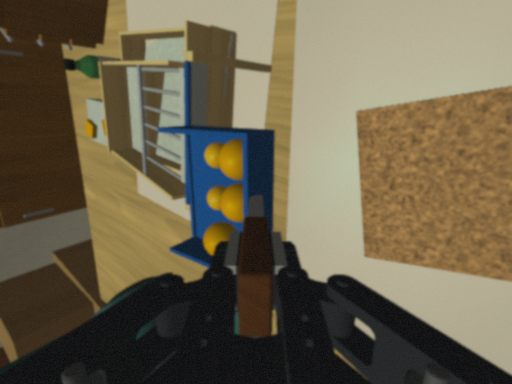

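View pics/j_t.png

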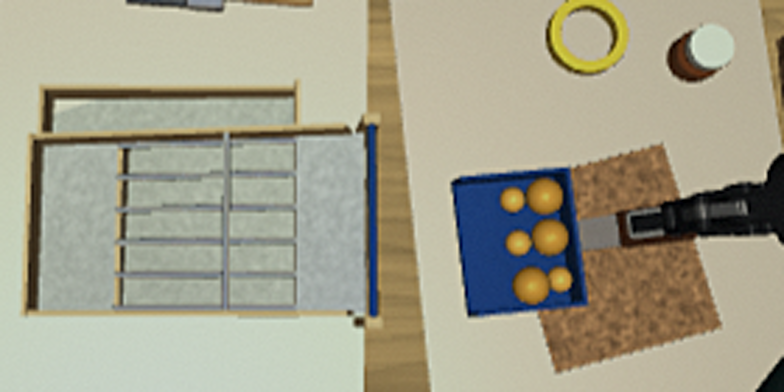

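Emit:
{"api": "jog_arm", "payload": {
  "targets": [
    {"tx":-0.0035,"ty":-0.0008,"tz":0.0027,"ax":0.006,"ay":0,"az":0.008,"gripper":0.0},
    {"tx":-0.007,"ty":-0.0015,"tz":0.0055,"ax":0.006,"ay":0,"az":0.008,"gripper":0.0},
    {"tx":-0.0085,"ty":-0.0018,"tz":0.0065,"ax":0.006,"ay":0,"az":0.008,"gripper":0.0},
    {"tx":-0.0085,"ty":-0.0018,"tz":0.0065,"ax":0.006,"ay":0,"az":0.008,"gripper":0.0},
    {"tx":-0.0085,"ty":-0.0018,"tz":0.0065,"ax":0.006,"ay":0,"az":0.008,"gripper":0.0}
  ]
}}

```text
time: 9.2
tcp_pos: [0.5025, -0.2265, 0.3252]
tool_rot: [-179.8, 38.9, -89.0]
contact_force: [0.0, -0.4, -3.5]
gripper_width: 0.0134
```

Emit:
{"api": "jog_arm", "payload": {
  "targets": [
    {"tx":-0.0085,"ty":-0.0018,"tz":0.0065,"ax":0.006,"ay":0,"az":0.008,"gripper":0.0},
    {"tx":-0.0085,"ty":-0.0018,"tz":0.0065,"ax":0.006,"ay":0,"az":0.008,"gripper":0.0},
    {"tx":-0.0085,"ty":-0.0018,"tz":0.0065,"ax":0.006,"ay":0,"az":0.008,"gripper":0.0},
    {"tx":-0.006,"ty":-0.001,"tz":0.0045,"ax":0.006,"ay":0,"az":0.008,"gripper":0.0},
    {"tx":-0.003,"ty":-0.0007,"tz":0.002,"ax":0.006,"ay":0,"az":0.008,"gripper":0.0}
  ]
}}

```text
time: 9.7
tcp_pos: [0.5096, -0.1836, 0.3267]
tool_rot: [-179.9, 38.9, -91.9]
contact_force: [-1.3, -0.5, -3.1]
gripper_width: 0.0134
```

```bash
python3 - <<'E'
from h import *
info()
d=cam("wrist");save(d,'k_w.png')
t=cam("top");save(t,'k_t.png',(150,150,360,260),3.8)
s=cam("scene");save(s,'k_s.png',(150,100,330,240),4)
info()
B=plan(tool_for(scoopT(.5144,-.047,.20,88.1,-4)),1)
B=plan(tool_for(scoopT(.5144,-.047,.170,88.1,-4)),5)
E
```

```text
t 9.7 lip_g [-0.1488  0.0006  0.2035] scoop [ 0.5138 -0.0476  0.2004] pitch -4.03 roll 0.02 yaw 88.08 F [-1.28 -0.48 -3.08] M [-0.99  0.01  0.01] w 0.0134
t 9.85 lip_g [-0.1496  0.0007  0.2034] scoop [ 0.5136 -0.0484  0.2003] pitch -4.02 roll 0.02 yaw 88.11 F [-0.55 -1.1  -3.44] M [-0.92  0.02 -0.02] w 0.0134
1 x {'tx': -0.001, 'ty': -0.0006, 'tz': 0.0011, 'ax': 0.0, 'ay': 0.0, 'az': -0.0} | end [ 0.5102 -0.1829  0.3264] err mm [ 0. -0.  0.] deg [ 0.02  0.01 -0.01]
5 x {'tx': 0.0036, 'ty': -0.0001, 'tz': 0.0049, 'ax': 0.0, 'ay': 0.0, 'az': -0.0} | end [ 0.5101 -0.183   0.2963] err mm [-0.1 -0.1 -0. ] deg [ 0.02  0.01 -0.01]
```

View pics/k_t.png

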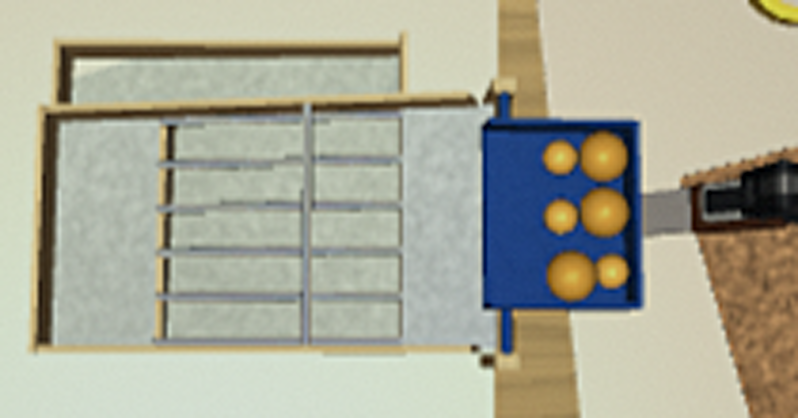

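View pics/k_s.png

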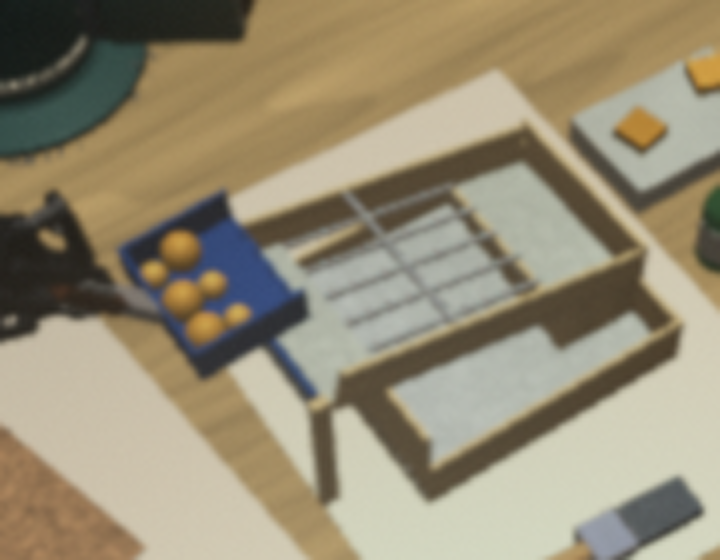

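View pics/k_w.png

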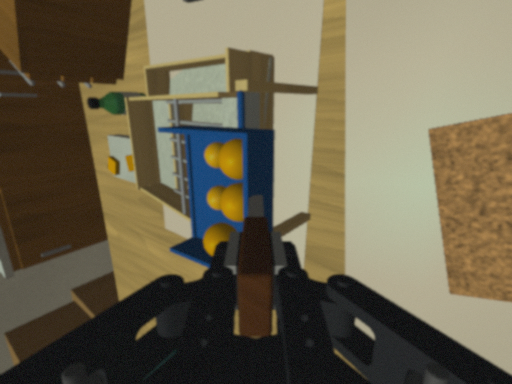

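Emit:
{"api": "jog_arm", "payload": {
  "targets": [
    {"tx":0.0036,"ty":-0.0001,"tz":0.0049,"ax":0,"ay":0,"az":0,"gripper":0.0},
    {"tx":0.0036,"ty":-0.0001,"tz":0.0049,"ax":0,"ay":0,"az":0,"gripper":0.0},
    {"tx":0.0036,"ty":-0.0001,"tz":0.0049,"ax":0,"ay":0,"az":0,"gripper":0.0},
    {"tx":0.0036,"ty":-0.0001,"tz":0.0049,"ax":0,"ay":0,"az":0,"gripper":0.0},
    {"tx":0.0018,"ty":0,"tz":0.0024,"ax":0,"ay":0,"az":0,"gripper":0.0}
  ]
}}

```text
time: 10.35
tcp_pos: [0.5099, -0.1832, 0.2983]
tool_rot: [180.0, 39.0, -91.9]
contact_force: [0.3, -0.3, -4.3]
gripper_width: 0.0137
```

Emit:
{"api": "jog_arm", "payload": {
  "targets": [
    {"tx":0.001,"ty":0,"tz":0.0015,"ax":0,"ay":0,"az":0,"gripper":0.0},
    {"tx":0.001,"ty":0,"tz":0.0015,"ax":0,"ay":0,"az":0,"gripper":0.0},
    {"tx":0,"ty":0,"tz":0,"ax":0,"ay":0,"az":0,"gripper":0.0}
  ]
}}

```text
time: 10.65
tcp_pos: [0.51, -0.1828, 0.2957]
tool_rot: [-180.0, 38.9, -91.9]
contact_force: [-0.1, 0.2, -3.3]
gripper_width: 0.0134
```

```bash
python3 - <<'E'
from h import *
info()
t=cam("top");save(t,'l_t.png',(150,150,360,260),3.8)
s=cam("scene");save(s,'l_s.png',(150,100,330,240),4)
info()
B=plan(tool_for(scoopT(.5144,-.047,.155,88.1,-4)),8)
E
```

```text
t 10.65 lip_g [-0.148   0.0003  0.1725] scoop [ 0.5141 -0.0469  0.1693] pitch -4.03 roll 0.03 yaw 88.1 F [-0.09  0.23 -3.27] M [-0.99  0.03  0.02] w 0.0134
t 10.75 lip_g [-0.1481  0.0002  0.1727] scoop [ 0.5142 -0.047   0.1695] pitch -4.02 roll 0.01 yaw 88.1 F [ 0.29 -0.51 -3.23] M [-1.01  0.04  0.01] w 0.0135
8 x {'tx': 0.0011, 'ty': -0.0, 'tz': 0.0014, 'ax': 0.0, 'ay': 0.0, 'az': -0.0} | end [ 0.51   -0.1827  0.2817] err mm [ 0.3 -0.2  0.1] deg [ 0.01  0.01 -0.01]
```

View pics/l_s.png

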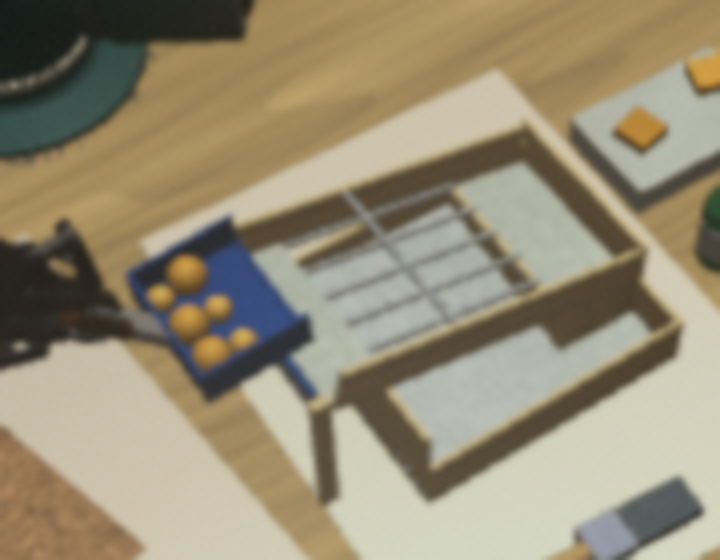

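Emit:
{"api": "jog_arm", "payload": {
  "targets": [
    {"tx":0.0012,"ty":0,"tz":0.0016,"ax":0,"ay":0,"az":0,"gripper":0.0},
    {"tx":0.0012,"ty":0,"tz":0.0016,"ax":0,"ay":0,"az":0,"gripper":0.0},
    {"tx":0.0012,"ty":0,"tz":0.0016,"ax":0,"ay":0,"az":0,"gripper":0.0},
    {"tx":0,"ty":0,"tz":0,"ax":0,"ay":0,"az":0,"gripper":0.0}
  ]
}}

```text
time: 11.15
tcp_pos: [0.51, -0.1826, 0.2893]
tool_rot: [-180.0, 38.9, -91.9]
contact_force: [-0.3, -0.1, -3.3]
gripper_width: 0.0134
```

```bash
python3 -c "
from h import *
info()"
```

```text
t 11.15 lip_g [-0.1478  0.0004  0.1662] scoop [ 0.514  -0.0466  0.163 ] pitch -4.04 roll 0.05 yaw 88.1 F [-0.26 -0.05 -3.35] M [-1.04 -0.02  0.02] w 0.0134
```

Emit:
{"api": "jog_arm", "payload": {
  "targets": [
    {"tx":0.0012,"ty":0,"tz":0.0016,"ax":0,"ay":0,"az":0,"gripper":0.0},
    {"tx":0.0012,"ty":0,"tz":0.0016,"ax":0,"ay":0,"az":0,"gripper":0.0},
    {"tx":0,"ty":0,"tz":0,"ax":0,"ay":0,"az":0,"gripper":0.0}
  ]
}}

```text
time: 11.45
tcp_pos: [0.51, -0.1825, 0.2854]
tool_rot: [-180.0, 38.9, -91.9]
contact_force: [1.0, 0.1, -4.6]
gripper_width: 0.0134
```

```bash
python3 -c "
from h import *
info()"
```

```text
t 11.45 lip_g [-0.1477  0.0003  0.1622] scoop [ 0.5141 -0.0465  0.1591] pitch -4.04 roll 0.04 yaw 88.1 F [ 0.97  0.13 -4.6 ] M [-0.98  0.02  0.04] w 0.0134
```

Emit:
{"api": "jog_arm", "payload": {
  "targets": [
    {"tx":0.0006,"ty":0,"tz":0.0008,"ax":0,"ay":0,"az":0,"gripper":0.0},
    {"tx":0.0006,"ty":0,"tz":0.0008,"ax":0,"ay":0,"az":0,"gripper":0.0},
    {"tx":0,"ty":0,"tz":0,"ax":0,"ay":0,"az":0,"gripper":0.0}
  ]
}}

```text
time: 11.75
tcp_pos: [0.51, -0.1824, 0.2836]
tool_rot: [-180.0, 38.9, -91.9]
contact_force: [0.4, -0.2, -4.1]
gripper_width: 0.0132
```

```bash
python3 -c "
from h import *
info()"
```

```text
t 11.75 lip_g [-0.1476  0.0003  0.1604] scoop [ 0.5141 -0.0465  0.1573] pitch -4.03 roll 0.03 yaw 88.09 F [ 0.36 -0.25 -4.12] M [-0.96  0.01  0.03] w 0.0132
```

Emit:
{"api": "jog_arm", "payload": {
  "targets": [
    {"tx":0.0006,"ty":0,"tz":0.0008,"ax":0,"ay":0,"az":0,"gripper":0.0},
    {"tx":0.0006,"ty":0,"tz":0.0008,"ax":0,"ay":0,"az":0,"gripper":0.0},
    {"tx":0,"ty":0,"tz":0,"ax":0,"ay":0,"az":0,"gripper":0.0}
  ]
}}

```text
time: 12.05
tcp_pos: [0.51, -0.1823, 0.2816]
tool_rot: [-180.0, 38.9, -91.9]
contact_force: [0.9, 0.5, -3.6]
gripper_width: 0.0133
```

```bash
python3 -c "
from h import *
info()"
```

```text
t 12.05 lip_g [-0.1475  0.0003  0.1584] scoop [ 0.5141 -0.0464  0.1552] pitch -4.03 roll 0.03 yaw 88.1 F [ 0.9   0.5  -3.59] M [-0.99  0.03  0.  ] w 0.0133
```

Emit:
{"api": "jog_arm", "payload": {
  "targets": [
    {"tx":0.0006,"ty":0,"tz":0.0008,"ax":0,"ay":0,"az":0,"gripper":0.0},
    {"tx":0,"ty":0,"tz":0,"ax":0,"ay":0,"az":0,"gripper":0.0}
  ]
}}

```text
time: 12.25
tcp_pos: [0.51, -0.1823, 0.2806]
tool_rot: [-180.0, 38.9, -91.9]
contact_force: [-0.1, -0.4, -3.8]
gripper_width: 0.0134
```

```bash
python3 -c "
from h import *
info()"
```

```text
t 12.25 lip_g [-0.1475  0.0003  0.1574] scoop [ 0.5141 -0.0464  0.1542] pitch -4.03 roll 0.03 yaw 88.1 F [-0.06 -0.39 -3.83] M [-1.01  0.05 -0.02] w 0.0134
```

Emit:
{"api": "jog_arm", "payload": {
  "targets": [
    {"tx":0.0006,"ty":0,"tz":0.0008,"ax":0,"ay":0,"az":0,"gripper":0.0},
    {"tx":0,"ty":0,"tz":0,"ax":0,"ay":0,"az":0,"gripper":0.0}
  ]
}}

```text
time: 12.45
tcp_pos: [0.5101, -0.1823, 0.2798]
tool_rot: [-179.9, 38.9, -91.9]
contact_force: [-0.0, -0.3, -2.7]
gripper_width: 0.0136
```

```bash
python3 -c "
from h import *
info()"
```

```text
t 12.45 lip_g [-0.1475  0.0002  0.1567] scoop [ 0.5143 -0.0463  0.1535] pitch -4.04 roll 0.01 yaw 88.1 F [-0.01 -0.34 -2.68] M [-0.68 -0.05  0.01] w 0.0136
```

Emit:
{"api": "jog_arm", "payload": {
  "targets": [
    {"tx":0.0003,"ty":0,"tz":0.0004,"ax":0,"ay":0,"az":0,"gripper":0.0},
    {"tx":0,"ty":0,"tz":0,"ax":0,"ay":0,"az":0,"gripper":0.0},
    {"tx":0,"ty":0,"tz":0,"ax":0,"ay":0,"az":0,"gripper":0.0},
    {"tx":0,"ty":0,"tz":0,"ax":0,"ay":0,"az":0,"gripper":0.0}
  ]
}}

```text
time: 12.85
tcp_pos: [0.5101, -0.1824, 0.2795]
tool_rot: [-179.9, 38.9, -91.9]
contact_force: [-0.4, -4.1, 2.4]
gripper_width: 0.0133
```

```bash
python3 -c "
from h import *
info()
t=cam('top');save(t,'m_t.png',(150,150,360,260),3.8)
info()
"
```

```text
t 12.85 lip_g [-1.476e-01  1.000e-04  1.563e-01] scoop [ 0.5143 -0.0464  0.1532] pitch -4.02 roll -0.0 yaw 88.09 F [-0.39 -4.06  2.43] M [-0.36 -0.02  0.06] w 0.0133
t 12.9 lip_g [-1.476e-01  1.000e-04  1.563e-01] scoop [ 0.5143 -0.0465  0.1531] pitch -4.02 roll 0.01 yaw 88.09 F [-0.58 -3.12  3.01] M [-0.32 -0.01  0.11] w 0.0136
```

View pics/m_t.png

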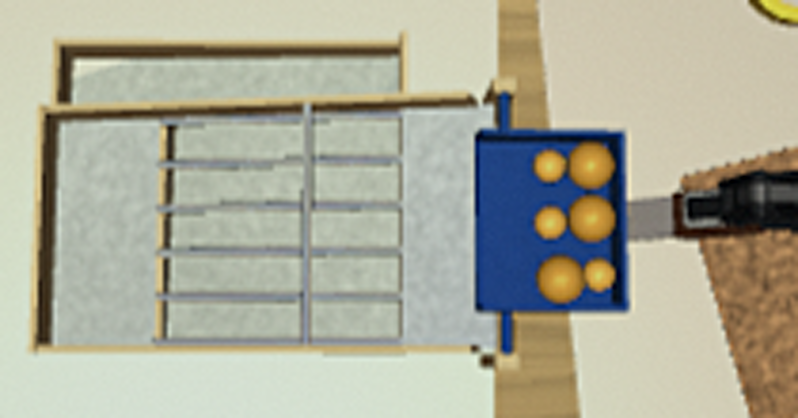

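```bash
cat >> h.py <<'E'
def tip(S0,pitch_add,lift=.002):
    # rotate S0 about bar centre axis by pitch_add about scoop y, lifted along world z
    c=(GR@np.array([-.170,0,.151,1]))[:3]; ax=S0[:3,1]
    Q=Rn.from_rotvec(np.radians(pitch_add)*ax).as_matrix()
    S=S0.copy();S[2,3]+=lift
    S[:3,:3]=Q@S[:3,:3];S[:3,3]=c+Q@(S[:3,3]-c);return S
E
python3 - <<'E'
from h import *
S0=scoop();np.save('S0.npy',S0)
T=plan(tool_for(tip(S0,0)),1)
T1=plan(tool_for(tip(S0,22)),6,T)
T2=plan(tool_for(tip(S0,52)),20,T1)
T3=plan(tool_for(tip(S0,68)),6,T2)
E
```

```text
1 x {'tx': -0.0013, 'ty': -0.0, 'tz': -0.0016, 'ax': 0.0, 'ay': 0.0, 'az': -0.0} | end [ 0.5101 -0.1824  0.2815] err mm [ 0. -0.  0.] deg [ 0.  0. -0.]
6 x {'tx': -0.0129, 'ty': -0.0, 'tz': -0.0022, 'ax': -0.0, 'ay': 0.064, 'az': -0.0} | end [ 0.5121 -0.1221  0.3311] err mm [-0.2 -0.  -0.2] deg [-0.   -0.   -0.03]
20 x {'tx': -0.0053, 'ty': -0.0, 'tz': -0.001, 'ax': -0.0, 'ay': 0.026, 'az': -0.0} | end [ 0.5155 -0.0184  0.3559] err mm [ 0.4 -0.  -0.2] deg [ 0.01  0.2  -0.06]
6 x {'tx': -0.0093, 'ty': -0.0, 'tz': -0.0017, 'ax': 0.0, 'ay': 0.047, 'az': -0.0} | end [0.5174 0.0373 0.3468] err mm [-0.2  0.  -0.1] deg [ 0.02  0.05 -0.07]
```

Emit:
{"api": "jog_arm", "payload": {
  "targets": [
    {"tx":-0.0013,"ty":0,"tz":-0.0016,"ax":0,"ay":0,"az":0,"gripper":0.0},
    {"tx":-0.0065,"ty":0,"tz":-0.0011,"ax":0,"ay":0.032,"az":0,"gripper":0.0},
    {"tx":-0.0129,"ty":0,"tz":-0.0022,"ax":0,"ay":0.064,"az":0,"gripper":0.0},
    {"tx":-0.0129,"ty":0,"tz":-0.0022,"ax":0,"ay":0.064,"az":0,"gripper":0.0},
    {"tx":-0.0129,"ty":0,"tz":-0.0022,"ax":0,"ay":0.064,"az":0,"gripper":0.0}
  ]
}}

```text
time: 13.4
tcp_pos: [0.511, -0.1488, 0.3136]
tool_rot: [-179.9, 25.9, -91.9]
contact_force: [0.1, 0.3, -4.6]
gripper_width: 0.0131
```

```bash
python3 - <<'E'
from h import *
info()
t=cam('top');save(t,'n_t.png',(150,150,360,260),3.8)
S0=np.load('S0.npy')
T1=plan(tool_for(tip(S0,22)),3)
T2=plan(tool_for(tip(S0,52)),20)
E
```

```text
t 13.4 lip_g [-0.1465  0.0002  0.1527] scoop [ 0.5142 -0.0449  0.1598] pitch 9.16 roll 0.01 yaw 88.07 F [ 0.1   0.32 -4.58] M [-0.78  0.02 -0.01] w 0.0131
3 x {'tx': -0.0098, 'ty': 0.0, 'tz': -0.0015, 'ax': -0.001, 'ay': 0.05, 'az': 0.001} | end [ 0.5121 -0.1221  0.3314] err mm [-0.1  0.   0.1] deg [ 0.04  0.09 -0.08]
20 x {'tx': -0.0068, 'ty': -0.0, 'tz': -0.0012, 'ax': -0.0, 'ay': 0.034, 'az': 0.0} | end [ 0.5154 -0.018   0.3557] err mm [ 0.8 -0.2 -0.3] deg [-0.16 -0.28 -0.04]
```

View pics/n_t.png

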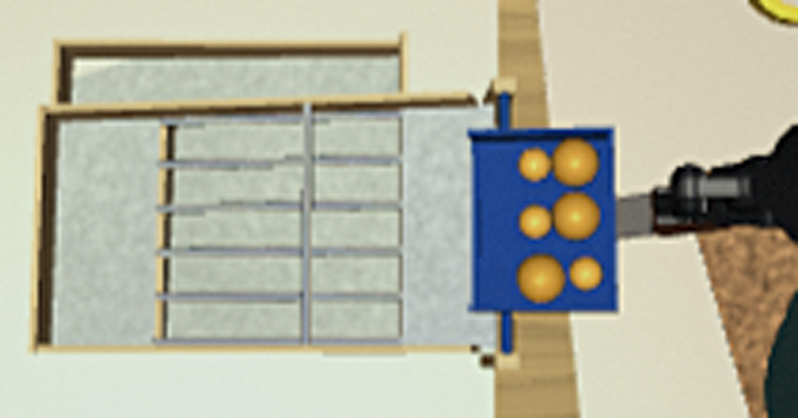

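Emit:
{"api": "jog_arm", "payload": {
  "targets": [
    {"tx":-0.0068,"ty":0,"tz":-0.0012,"ax":0,"ay":0.034,"az":0,"gripper":0.0},
    {"tx":-0.0068,"ty":0,"tz":-0.0012,"ax":0,"ay":0.034,"az":0,"gripper":0.0},
    {"tx":-0.0068,"ty":0,"tz":-0.0012,"ax":0,"ay":0.034,"az":0,"gripper":0.0},
    {"tx":-0.0068,"ty":0,"tz":-0.0012,"ax":0,"ay":0.034,"az":0,"gripper":0.0},
    {"tx":-0.0068,"ty":0,"tz":-0.0012,"ax":0,"ay":0.034,"az":0,"gripper":0.0}
  ]
}}

```text
time: 13.95
tcp_pos: [0.5121, -0.1197, 0.3316]
tool_rot: [-180.0, 16.2, -91.9]
contact_force: [0.1, -0.2, -2.8]
gripper_width: 0.0133
```

```bash
python3 - <<'E'
from h import *
info()
t=cam('top');save(t,'o_t.png',(150,150,360,260),3.8)
S0=np.load('S0.npy')
T2=plan(tool_for(tip(S0,52)),15)
E
```

```text
t 13.95 lip_g [-0.1465  0.0003  0.1481] scoop [ 0.5143 -0.0431  0.1625] pitch 19.67 roll 0.04 yaw 88.08 F [ 0.14 -0.18 -2.83] M [-0.45  0.02 -0.04] w 0.0133
15 x {'tx': -0.0068, 'ty': -0.0, 'tz': -0.0013, 'ax': -0.0, 'ay': 0.034, 'az': -0.0} | end [ 0.5155 -0.019   0.3561] err mm [-0.2 -0.1 -0.2] deg [-0.03 -0.05 -0.03]
```

View pics/o_t.png

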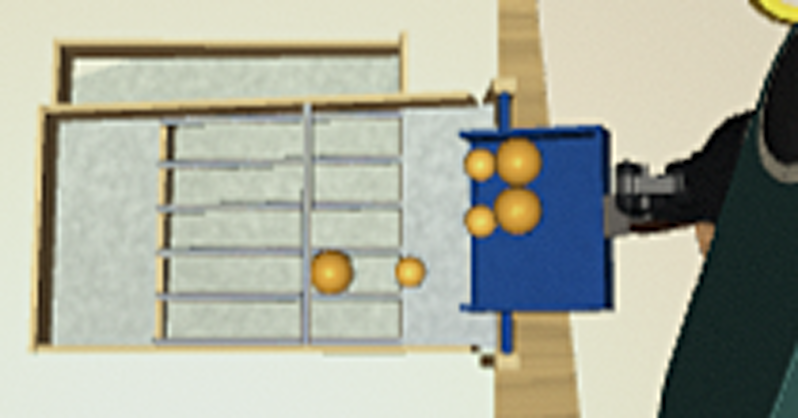

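Emit:
{"api": "jog_arm", "payload": {
  "targets": [
    {"tx":-0.0034,"ty":0,"tz":-0.0006,"ax":0,"ay":0.017,"az":0,"gripper":0.0},
    {"tx":-0.0034,"ty":0,"tz":-0.0006,"ax":0,"ay":0.017,"az":0,"gripper":0.0},
    {"tx":-0.0034,"ty":0,"tz":-0.0006,"ax":0,"ay":0.017,"az":0,"gripper":0.0},
    {"tx":-0.0034,"ty":0,"tz":-0.0006,"ax":0,"ay":0.017,"az":0,"gripper":0.0},
    {"tx":-0.0034,"ty":0,"tz":-0.0006,"ax":0,"ay":0.017,"az":0,"gripper":0.0}
  ]
}}

```text
time: 14.5
tcp_pos: [0.5126, -0.1042, 0.3387]
tool_rot: [-180.0, 11.4, -91.9]
contact_force: [0.1, -0.2, -1.0]
gripper_width: 0.0133
```

```bash
python3 - <<'E'
from h import *
info()
t=cam('top');save(t,'p_t.png',(150,150,360,260),3.8)
S0=np.load('S0.npy')
T2=plan(tool_for(tip(S0,52)),15)
E
```

```text
t 14.5 lip_g [-0.1468  0.0002  0.1459] scoop [ 0.5143 -0.042   0.1638] pitch 25.37 roll 0.03 yaw 88.07 F [ 0.15 -0.16 -1.  ] M [-0.13 -0.04  0.09] w 0.0133
15 x {'tx': -0.0057, 'ty': -0.0, 'tz': -0.0012, 'ax': -0.0, 'ay': 0.028, 'az': -0.0} | end [ 0.5155 -0.019   0.357 ] err mm [-0.5 -0.   0.7] deg [ 0.    0.37 -0.04]
```

View pics/p_t.png

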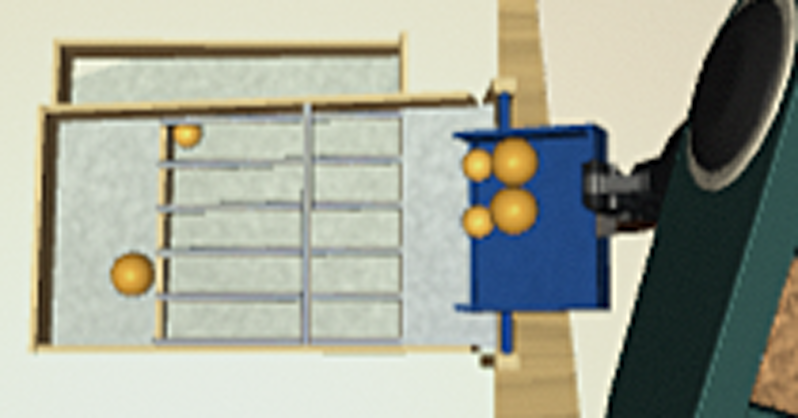

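Emit:
{"api": "jog_arm", "payload": {
  "targets": [
    {"tx":-0.0034,"ty":0,"tz":-0.0016,"ax":0,"ay":0.017,"az":0,"gripper":0.0},
    {"tx":-0.0034,"ty":0,"tz":-0.0006,"ax":0,"ay":0.017,"az":0,"gripper":0.0},
    {"tx":-0.0034,"ty":0,"tz":-0.0006,"ax":0,"ay":0.017,"az":0,"gripper":0.0},
    {"tx":-0.0034,"ty":0,"tz":-0.0006,"ax":0,"ay":0.017,"az":0,"gripper":0.0},
    {"tx":-0.0034,"ty":0,"tz":-0.0006,"ax":0,"ay":0.017,"az":0,"gripper":0.0}
  ]
}}

```text
time: 15.05
tcp_pos: [0.5132, -0.0881, 0.3453]
tool_rot: [-180.0, 6.5, -91.9]
contact_force: [0.1, 0.1, -4.1]
gripper_width: 0.0134
```

```bash
python3 - <<'E'
from h import *
info()
t=cam('top');save(t,'q_t.png',(150,150,360,260),3.8)
S0=np.load('S0.npy')
T2=plan(tool_for(tip(S0,52,.003)),10)
E
```

```text
t 15.05 lip_g [-0.1474  0.0002  0.1444] scoop [ 0.5143 -0.0409  0.1658] pitch 31.55 roll 0.03 yaw 88.08 F [ 0.08  0.07 -4.12] M [-0.21  0.05 -0.01] w 0.0134
10 x {'tx': -0.007, 'ty': -0.0, 'tz': -0.0014, 'ax': -0.0, 'ay': 0.034, 'az': -0.0} | end [ 0.5155 -0.0175  0.3568] err mm [ 0.5 -0.1  0.1] deg [ 0.    0.09 -0.03]
```

View pics/q_t.png

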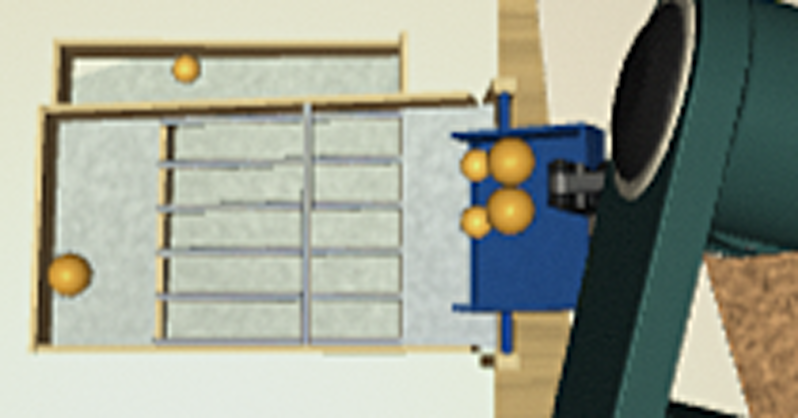

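Emit:
{"api": "jog_arm", "payload": {
  "targets": [
    {"tx":-0.0035,"ty":0,"tz":-0.0007,"ax":0,"ay":0.017,"az":0,"gripper":0.0},
    {"tx":-0.0035,"ty":0,"tz":-0.0007,"ax":0,"ay":0.017,"az":0,"gripper":0.0},
    {"tx":-0.0035,"ty":0,"tz":-0.0007,"ax":0,"ay":0.017,"az":0,"gripper":0.0},
    {"tx":-0.0035,"ty":0,"tz":-0.0007,"ax":0,"ay":0.017,"az":0,"gripper":0.0},
    {"tx":-0.0035,"ty":0,"tz":-0.0007,"ax":0,"ay":0.017,"az":0,"gripper":0.0}
  ]
}}

```text
time: 15.6
tcp_pos: [0.5137, -0.0709, 0.3503]
tool_rot: [-180.0, 1.7, -91.9]
contact_force: [0.6, -0.9, -4.0]
gripper_width: 0.0134
```

```bash
python3 - <<'E'
from h import *
info()
t=cam('top');save(t,'r_t.png',(150,150,360,260),3.8)
S0=np.load('S0.npy')
T2=plan(tool_for(tip(S0,52,.003)),10)
E
```

```text
t 15.6 lip_g [-0.1476  0.0002  0.1427] scoop [ 0.5144 -0.0392  0.1674] pitch 38.09 roll 0.03 yaw 88.08 F [ 0.61 -0.91 -3.99] M [-0.13  0.03 -0.02] w 0.0134
10 x {'tx': -0.0052, 'ty': -0.0, 'tz': -0.0011, 'ax': 0.0, 'ay': 0.026, 'az': -0.0} | end [ 0.5155 -0.0179  0.3568] err mm [ 0.1 -0.1  0. ] deg [ 0.01 -0.2  -0.03]
```

View pics/r_t.png

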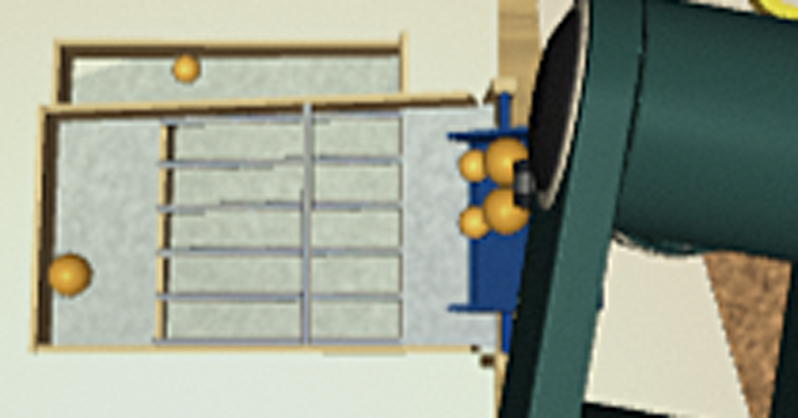

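Emit:
{"api": "jog_arm", "payload": {
  "targets": [
    {"tx":-0.0035,"ty":0,"tz":-0.0007,"ax":0,"ay":0.018,"az":0,"gripper":0.0},
    {"tx":-0.0035,"ty":0,"tz":-0.0007,"ax":0,"ay":0.018,"az":0,"gripper":0.0},
    {"tx":-0.0035,"ty":0,"tz":-0.0007,"ax":0,"ay":0.018,"az":0,"gripper":0.0},
    {"tx":-0.0035,"ty":0,"tz":-0.0007,"ax":0,"ay":0.018,"az":0,"gripper":0.0},
    {"tx":-0.0035,"ty":0,"tz":-0.0007,"ax":0,"ay":0.018,"az":0,"gripper":0.0}
  ]
}}

```text
time: 16.15
tcp_pos: [0.5143, -0.0534, 0.3537]
tool_rot: [-180.0, -3.5, -91.9]
contact_force: [0.3, -0.7, -2.8]
gripper_width: 0.0133
```

```bash
python3 - <<'E'
from h import *
info()
t=cam('top');save(t,'s_t.png',(150,150,360,260),3.8)
S0=np.load('S0.npy')
T2=plan(tool_for(tip(S0,68,.003)),10)
E
```

```text
t 16.15 lip_g [-0.149   0.0002  0.1407] scoop [ 0.5145 -0.0382  0.1687] pitch 45.33 roll 0.02 yaw 88.07 F [ 0.3  -0.69 -2.83] M [ 0.07 -0.03  0.03] w 0.0133
10 x {'tx': -0.0091, 'ty': -0.0, 'tz': -0.0018, 'ax': 0.0, 'ay': 0.045, 'az': -0.0} | end [0.5174 0.0388 0.3474] err mm [ 0.1 -0.1  0.3] deg [ 0.02 -0.24 -0.04]
```

View pics/s_t.png

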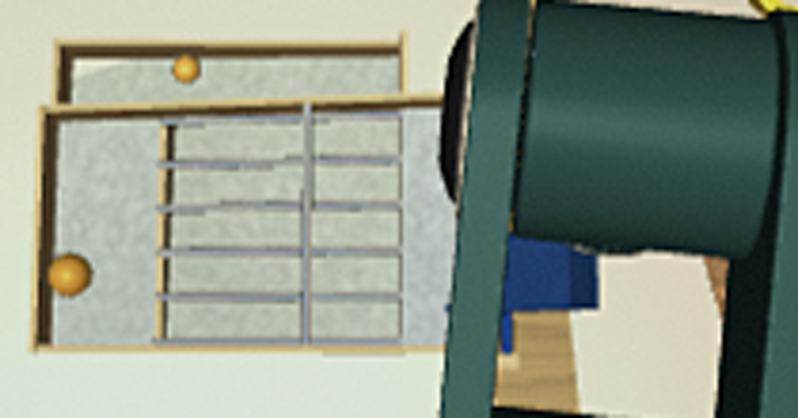

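Emit:
{"api": "jog_arm", "payload": {
  "targets": [
    {"tx":-0.0046,"ty":0,"tz":-0.0009,"ax":0,"ay":0.023,"az":0,"gripper":0.0},
    {"tx":-0.0046,"ty":0,"tz":-0.0009,"ax":0,"ay":0.023,"az":0,"gripper":0.0},
    {"tx":-0.0046,"ty":0,"tz":-0.0009,"ax":0,"ay":0.023,"az":0,"gripper":0.0},
    {"tx":-0.0046,"ty":0,"tz":-0.0009,"ax":0,"ay":0.023,"az":0,"gripper":0.0},
    {"tx":-0.0046,"ty":0,"tz":-0.0009,"ax":0,"ay":0.023,"az":0,"gripper":0.0}
  ]
}}

```text
time: 16.7
tcp_pos: [0.5151, -0.0299, 0.3558]
tool_rot: [-179.9, -10.1, -91.9]
contact_force: [-0.1, 1.4, -2.1]
gripper_width: 0.0131
```

```bash
python3 - <<'E'
from h import *
info()
t=cam('scene');save(t,'t_s.png',(150,100,330,240),4)
t=cam('top');save(t,'t_t.png',(150,150,360,260),3.8)
S0=np.load('S0.npy')
T2=plan(tool_for(tip(S0,68,.003)),8)
E
```

```text
t 16.7 lip_g [-0.1504  0.0002  0.1384] scoop [ 0.5146 -0.0362  0.1702] pitch 54.77 roll 0.01 yaw 88.06 F [-0.1   1.42 -2.06] M [ 0.2   0.01 -0.02] w 0.0131
8 x {'tx': -0.0085, 'ty': -0.0, 'tz': -0.0017, 'ax': 0.0, 'ay': 0.041, 'az': -0.0} | end [0.5174 0.0389 0.3472] err mm [ 0.3 -0.1  0.2] deg [ 0.01  0.22 -0.  ]
```

View pics/t_s.png

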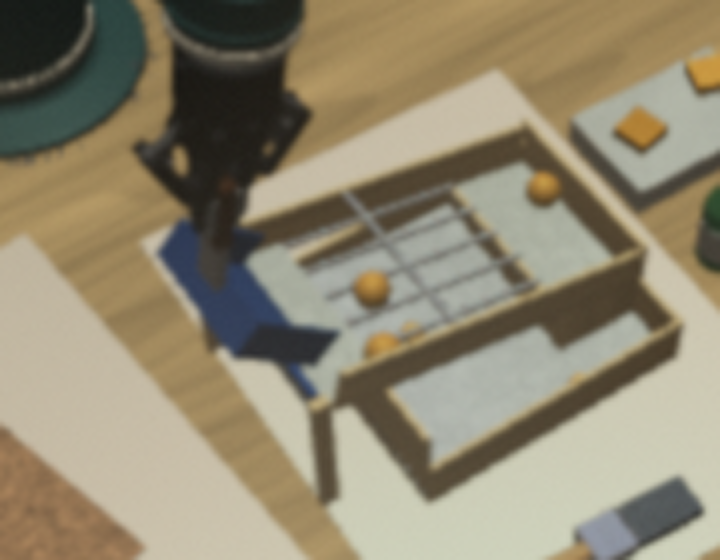

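View pics/t_t.png

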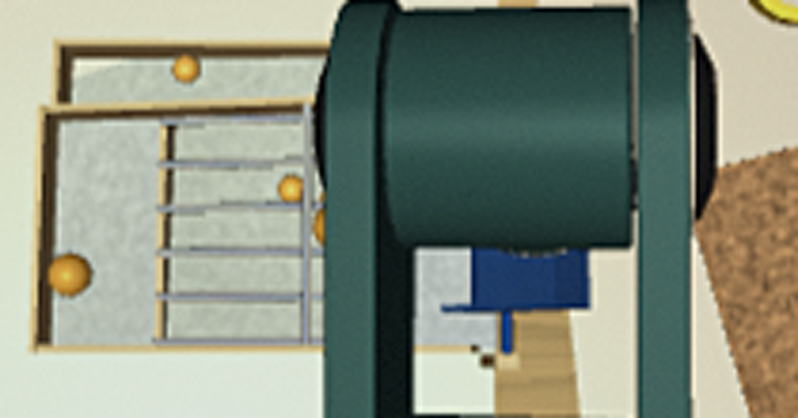

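Emit:
{"api": "jog_arm", "payload": {
  "targets": [
    {"tx":-0.0042,"ty":0,"tz":-0.0008,"ax":0,"ay":0.02,"az":0,"gripper":0.0},
    {"tx":-0.0042,"ty":0,"tz":-0.0008,"ax":0,"ay":0.02,"az":0,"gripper":0.0},
    {"tx":-0.0042,"ty":0,"tz":-0.0008,"ax":0,"ay":0.02,"az":0,"gripper":0.0},
    {"tx":-0.0042,"ty":0,"tz":-0.0008,"ax":0,"ay":0.02,"az":0,"gripper":0.0},
    {"tx":-0.0042,"ty":0,"tz":-0.0008,"ax":0,"ay":0.02,"az":0,"gripper":0.0}
  ]
}}

```text
time: 17.3
tcp_pos: [0.5158, -0.0087, 0.355]
tool_rot: [-180.0, -15.8, -91.9]
contact_force: [0.6, -0.4, -2.4]
gripper_width: 0.0132
```

Emit:
{"api": "jog_arm", "payload": {
  "targets": [
    {"tx":0,"ty":0,"tz":0,"ax":0,"ay":0,"az":0,"gripper":0.0},
    {"tx":0,"ty":0,"tz":0,"ax":0,"ay":0,"az":0,"gripper":0.0},
    {"tx":0,"ty":0,"tz":0,"ax":0,"ay":0,"az":0,"gripper":0.0},
    {"tx":0,"ty":0,"tz":0,"ax":0,"ay":0,"az":0,"gripper":0.0},
    {"tx":0,"ty":0,"tz":0,"ax":0,"ay":0,"az":0,"gripper":0.0}
  ]
}}

```text
time: 17.8
tcp_pos: [0.5158, -0.0092, 0.3551]
tool_rot: [-180.0, -15.7, -92.0]
contact_force: [-0.3, -0.2, -1.7]
gripper_width: 0.0132
```

```bash
python3 - <<'E'
from h import *
info()
t=cam('scene');save(t,'u_s.png',(150,100,330,240),4)
t=cam('top');save(t,'u_t.png',(150,150,360,260),3.8)
E
```

```text
t 17.8 lip_g [-0.1511  0.0002  0.1363] scoop [ 0.5146 -0.0336  0.1711] pitch 62.51 roll 0.01 yaw 88.03 F [-0.3  -0.22 -1.75] M [ 0.27 -0.05 -0.02] w 0.0132
```

View pics/u_s.png

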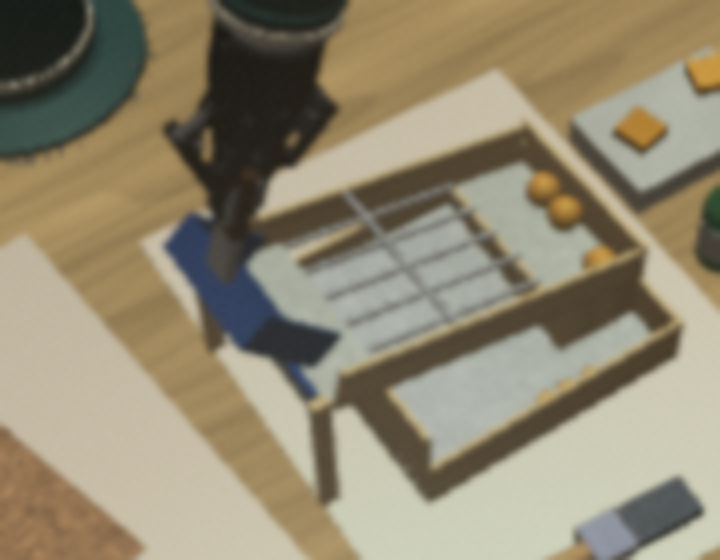

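View pics/u_t.png

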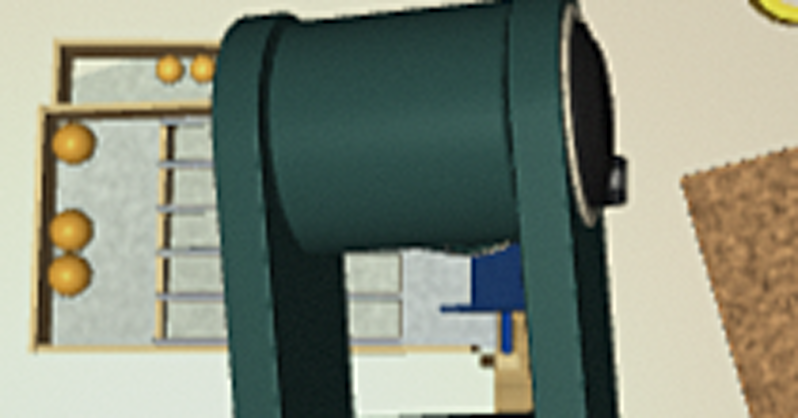

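```bash
python3 - <<'E'
from h import *
S=scoop();S[2,3]+=.05
T0=plan(tool_for(S),3)
A=plan(tool_for(scoopT(.5144,-.10,.235,88.1,0)),12,T0)
B=plan(tool_for(scoopT(.482,-.285,.10,101.5,0)),10,A)
E
```

```text
3 x {'tx': 0.0045, 'ty': -0.0, 'tz': -0.016, 'ax': 0.0, 'ay': 0.0, 'az': 0.0} | end [ 0.5158 -0.0092  0.4049] err mm [ 0.1 -0.  -0.1] deg [0. 0. 0.]
12 x {'tx': 0.019, 'ty': -0.0002, 'tz': 0.0005, 'ax': 0.0, 'ay': -0.074, 'az': -0.0} | end [ 0.5108 -0.2271  0.3701] err mm [-0.5  0.3 -0.2] deg [ 0.01  0.24 -0.03]
10 x {'tx': 0.0226, 'ty': 0.0016, 'tz': 0.0006, 'ax': -0.013, 'ay': 0.0, 'az': -0.019} | end [ 0.5078 -0.4087  0.235 ] err mm [ 0.1  0.3 -0.7] deg [-0.25  0.21 -0.11]
```

Emit:
{"api": "jog_arm", "payload": {
  "targets": [
    {"tx":0.0045,"ty":0,"tz":-0.016,"ax":0,"ay":0,"az":0,"gripper":0.0},
    {"tx":0.0045,"ty":0,"tz":-0.016,"ax":0,"ay":0,"az":0,"gripper":0.0},
    {"tx":0.0045,"ty":0,"tz":-0.016,"ax":0,"ay":0,"az":0,"gripper":0.0},
    {"tx":0.019,"ty":0,"tz":0.0005,"ax":0,"ay":-0.074,"az":0,"gripper":0.0},
    {"tx":0.019,"ty":0,"tz":0.0005,"ax":0,"ay":-0.074,"az":0,"gripper":0.0}
  ]
}}

```text
time: 18.4
tcp_pos: [0.5147, -0.0459, 0.4154]
tool_rot: [-179.8, -7.1, -91.8]
contact_force: [0.3, 0.3, -3.5]
gripper_width: 0.0131
```

Emit:
{"api": "jog_arm", "payload": {
  "targets": [
    {"tx":0.019,"ty":0,"tz":0.0005,"ax":0,"ay":-0.074,"az":0,"gripper":0.0},
    {"tx":0.019,"ty":0,"tz":0.0005,"ax":0,"ay":-0.074,"az":0,"gripper":0.0},
    {"tx":0.019,"ty":0,"tz":0.0005,"ax":0,"ay":-0.074,"az":0,"gripper":0.0},
    {"tx":0.019,"ty":0,"tz":0.0005,"ax":0,"ay":-0.074,"az":0,"gripper":0.0},
    {"tx":0.019,"ty":0,"tz":0.0005,"ax":0,"ay":-0.074,"az":0,"gripper":0.0}
  ]
}}

```text
time: 18.9
tcp_pos: [0.5112, -0.1415, 0.4104]
tool_rot: [-179.8, 14.0, -91.9]
contact_force: [0.3, 0.3, -3.0]
gripper_width: 0.0135
```

Emit:
{"api": "jog_arm", "payload": {
  "targets": [
    {"tx":0.019,"ty":0,"tz":0.0005,"ax":0,"ay":-0.074,"az":0,"gripper":0.0},
    {"tx":0.019,"ty":0,"tz":0.0005,"ax":0,"ay":-0.074,"az":0,"gripper":0.0},
    {"tx":0.019,"ty":0,"tz":0.0005,"ax":0,"ay":-0.074,"az":0,"gripper":0.0},
    {"tx":0.019,"ty":0,"tz":0.0005,"ax":0,"ay":-0.074,"az":0,"gripper":0.0},
    {"tx":0.019,"ty":0,"tz":0.0005,"ax":0,"ay":-0.074,"az":0,"gripper":0.0}
  ]
}}

```text
time: 19.4
tcp_pos: [0.5085, -0.228, 0.3715]
tool_rot: [-179.8, 35.2, -91.8]
contact_force: [0.3, -0.1, -2.6]
gripper_width: 0.0133
```

```bash
python3 - <<'E'
from h import *
info()
t=cam('top');save(t,'v_t.png',(150,130,430,270),2.8)
t=cam('wrist');save(t,'v_w.png')
B=plan(tool_for(scoopT(.482,-.285,.05,101.5,0)),10)
E
```

```text
t 19.4 lip_g [-2.016e-01  1.000e-04  2.369e-01] scoop [ 0.5126 -0.1006  0.2366] pitch -0.3 roll -0.09 yaw 88.12 F [ 0.26 -0.08 -2.6 ] M [-0.63  0.    0.01] w 0.0133
10 x {'tx': 0.0253, 'ty': 0.0013, 'tz': 0.0046, 'ax': -0.013, 'ay': 0.001, 'az': -0.019} | end [ 0.5077 -0.4099  0.1858] err mm [-0.4 -0.1  0.6] deg [-0.17 -0.18 -0.27]
```

View pics/v_t.png

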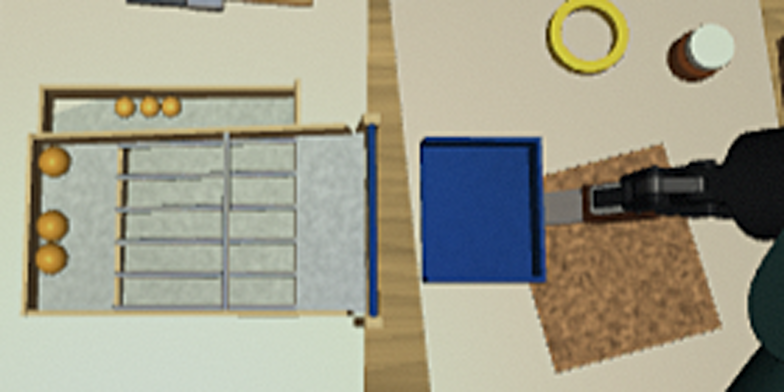

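View pics/v_w.png

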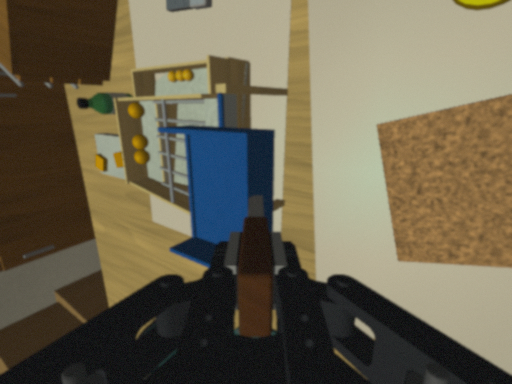

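All three big and three small balls are in place, and the scoop is empty. Now I move back over the mat.

Emit:
{"api": "jog_arm", "payload": {
  "targets": [
    {"tx":0.0253,"ty":0.0013,"tz":0.0046,"ax":-0.013,"ay":0.001,"az":-0.019,"gripper":0.0},
    {"tx":0.0253,"ty":0.0013,"tz":0.0046,"ax":-0.013,"ay":0.001,"az":-0.019,"gripper":0.0},
    {"tx":0.0253,"ty":0.0013,"tz":0.0046,"ax":-0.013,"ay":0.001,"az":-0.019,"gripper":0.0},
    {"tx":0.0253,"ty":0.0013,"tz":0.0046,"ax":-0.013,"ay":0.001,"az":-0.019,"gripper":0.0},
    {"tx":0.0253,"ty":0.0013,"tz":0.0046,"ax":-0.013,"ay":0.001,"az":-0.019,"gripper":0.0}
  ]
}}

```text
time: 20.0
tcp_pos: [0.5036, -0.3179, 0.2797]
tool_rot: [-179.8, 34.7, -85.1]
contact_force: [0.0, -0.2, -2.4]
gripper_width: 0.0133
```

Emit:
{"api": "jog_arm", "payload": {
  "targets": [
    {"tx":0.0253,"ty":0.0013,"tz":0.0046,"ax":-0.013,"ay":0.001,"az":-0.019,"gripper":0.0},
    {"tx":0.0253,"ty":0.0013,"tz":0.0046,"ax":-0.013,"ay":0.001,"az":-0.019,"gripper":0.0},
    {"tx":0.0253,"ty":0.0013,"tz":0.0046,"ax":-0.013,"ay":0.001,"az":-0.019,"gripper":0.0},
    {"tx":0.0253,"ty":0.0013,"tz":0.0046,"ax":-0.013,"ay":0.001,"az":-0.019,"gripper":0.0},
    {"tx":0,"ty":0,"tz":0,"ax":0,"ay":0,"az":0,"gripper":0.0}
  ]
}}

```text
time: 20.5
tcp_pos: [0.5069, -0.3911, 0.2043]
tool_rot: [-180.0, 34.6, -80.0]
contact_force: [-0.6, 0.8, -3.0]
gripper_width: 0.0134
```

```bash
python3 - <<'E'
from h import *
info()
B=plan(tool_for(scoopT(.482,-.285,.008,101.5,0)),6)
E
```

```text
t 20.5 lip_g [-0.3699  0.0318  0.0678] scoop [ 0.4846 -0.2671  0.068 ] pitch 0.32 roll 0.03 yaw 100.01 F [-0.64  0.78 -3.  ] M [-0.64 -0.08  0.06] w 0.0134
6 x {'tx': 0.0082, 'ty': 0.0004, 'tz': 0.0066, 'ax': -0.002, 'ay': -0.001, 'az': -0.004} | end [ 0.508  -0.4091  0.1437] err mm [0.1 0.4 0.2] deg [-0.14  0.02  0.14]
```

Emit:
{"api": "jog_arm", "payload": {
  "targets": [
    {"tx":0.0082,"ty":0.0004,"tz":0.0066,"ax":-0.002,"ay":-0.001,"az":-0.004,"gripper":0.0},
    {"tx":0.0082,"ty":0.0004,"tz":0.0066,"ax":-0.002,"ay":-0.001,"az":-0.004,"gripper":0.0},
    {"tx":0.0082,"ty":0.0004,"tz":0.0066,"ax":-0.002,"ay":-0.001,"az":-0.004,"gripper":0.0},
    {"tx":0.0082,"ty":0.0004,"tz":0.0066,"ax":-0.002,"ay":-0.001,"az":-0.004,"gripper":0.0},
    {"tx":0.0082,"ty":0.0004,"tz":0.0066,"ax":-0.002,"ay":-0.001,"az":-0.004,"gripper":0.0}
  ]
}}

```text
time: 21.0
tcp_pos: [0.5076, -0.405, 0.1546]
tool_rot: [-179.6, 34.9, -78.5]
contact_force: [0.1, -0.9, -1.6]
gripper_width: 0.0134
```

Emit:
{"api": "jog_arm", "payload": {
  "targets": [
    {"tx":0.006,"ty":0.0004,"tz":0.005,"ax":-0.002,"ay":-0.001,"az":-0.004,"gripper":0.0},
    {"tx":0,"ty":0,"tz":0,"ax":0,"ay":0,"az":0,"gripper":0.0},
    {"tx":0,"ty":0,"tz":0,"ax":0,"ay":0,"az":0,"gripper":0.0}
  ]
}}

```text
time: 21.3
tcp_pos: [0.5076, -0.4071, 0.1478]
tool_rot: [-179.6, 35.0, -78.3]
contact_force: [0.4, -0.0, -2.3]
gripper_width: 0.013
```

```bash
python3 - <<'E'
from h import *
info()
t=cam('top');save(t,'w_t.png',(320,170,440,270),6)
B=plan(tool_for(scoopT(.482,-.285,.0032,101.5,0)),4)
E
```

```text
t 21.3 lip_g [-0.3858  0.0343  0.0124] scoop [ 0.4827 -0.2826  0.0123] pitch -0.05 roll -0.29 yaw 101.48 F [ 0.43 -0.01 -2.26] M [-0.62 -0.14  0.02] w 0.013
4 x {'tx': 0.0018, 'ty': 0.0001, 'tz': 0.0016, 'ax': -0.001, 'ay': 0.0, 'az': 0.001} | end [ 0.5078 -0.4094  0.1388] err mm [-0.2  0.2  0.1] deg [-0.04  0.02 -0.06]
```

View pics/w_t.png

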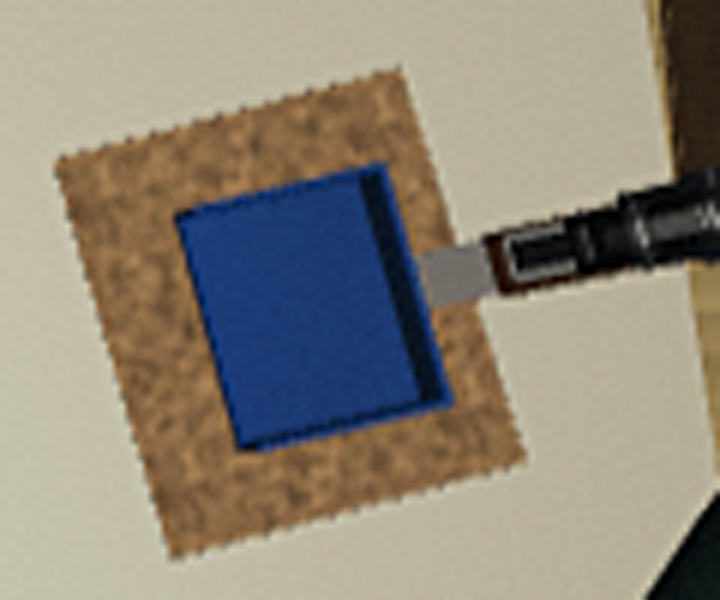

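Centred within a few mm. Lower the last 9 mm.

Emit:
{"api": "jog_arm", "payload": {
  "targets": [
    {"tx":0.0014,"ty":0,"tz":0.002,"ax":-0.001,"ay":0,"az":0.001,"gripper":0.0},
    {"tx":0.0014,"ty":0,"tz":0.002,"ax":-0.001,"ay":0,"az":0.001,"gripper":0.0},
    {"tx":0.0012,"ty":0,"tz":0.0016,"ax":-0.001,"ay":0,"az":0,"gripper":0.0},
    {"tx":0.0006,"ty":0,"tz":0.0008,"ax":-0.001,"ay":0,"az":0,"gripper":0.0},
    {"tx":0,"ty":0,"tz":0,"ax":0,"ay":0,"az":0,"gripper":0.0}
  ]
}}

```text
time: 21.85
tcp_pos: [0.5076, -0.4071, 0.1397]
tool_rot: [-179.9, 35.0, -78.4]
contact_force: [-0.3, -0.5, -2.4]
gripper_width: 0.0132
```

```bash
python3 - <<'E'
from h import *
info()
B=plan(tool_for(scoopT(.482,-.285,.003,101.5,0)),2)
E
```

```text
t 21.85 lip_g [-0.386   0.035   0.0043] scoop [ 0.482  -0.2828  0.0042] pitch -0.05 roll -0.03 yaw 101.53 F [-0.25 -0.54 -2.45] M [-0.6  -0.13  0.06] w 0.0132
2 x {'tx': 0.0012, 'ty': 0.0002, 'tz': -0.0001, 'ax': -0.0, 'ay': 0.0, 'az': 0.0} | end [ 0.5076 -0.4092  0.1385] err mm [-0.1  0.  -0.1] deg [-0.01  0.05  0.04]
```

Lower 1 mm more, check, then open gently.

Emit:
{"api": "jog_arm", "payload": {
  "targets": [
    {"tx":0.0004,"ty":0,"tz":0.0006,"ax":0,"ay":0,"az":0,"gripper":0.0},
    {"tx":0.0004,"ty":0,"tz":0.0006,"ax":0,"ay":0,"az":0,"gripper":0.0},
    {"tx":0,"ty":0,"tz":0,"ax":0,"ay":0,"az":0,"gripper":0.0}
  ]
}}

```text
time: 22.15
tcp_pos: [0.5077, -0.4071, 0.1386]
tool_rot: [-179.9, 34.9, -78.4]
contact_force: [0.7, -0.8, -1.1]
gripper_width: 0.0133
```

```bash
python3 -c "
from h import *
info()"
```

```text
t 22.15 lip_g [-0.386   0.0349  0.0031] scoop [ 0.4821 -0.2829  0.0031] pitch -0.03 roll -0.05 yaw 101.53 F [ 0.7  -0.83 -1.08] M [-0.52 -0.14  0.01] w 0.0133
```

Emit:
{"api": "jog_arm", "payload": {
  "targets": [
    {"tx":0.0002,"ty":0,"tz":0.0003,"ax":0,"ay":0,"az":0,"gripper":0.0},
    {"tx":0,"ty":0,"tz":0,"ax":0,"ay":0,"az":0,"gripper":0.02},
    {"tx":0,"ty":0,"tz":0,"ax":0,"ay":0,"az":0,"gripper":0.03},
    {"tx":0,"ty":0,"tz":0,"ax":0,"ay":0,"az":0,"gripper":0.045},
    {"tx":0,"ty":0,"tz":0,"ax":0,"ay":0,"az":0,"gripper":0.05}
  ]
}}

```text
time: 22.65
tcp_pos: [0.5076, -0.4071, 0.1381]
tool_rot: [-179.9, 34.9, -78.4]
contact_force: [0.3, -0.6, -0.6]
gripper_width: 0.05
```

```bash
python3 -c "
from h import *
info()
t=cam('wrist');save(t,'x_w.png')"
```

```text
t 22.65 lip_g [-0.3859  0.0349  0.0026] scoop [ 0.4821 -0.2827  0.0026] pitch -0.04 roll -0.04 yaw 101.53 F [ 0.28 -0.55 -0.63] M [-0.3  -0.06 -0.06] w 0.05
```

View pics/x_w.png

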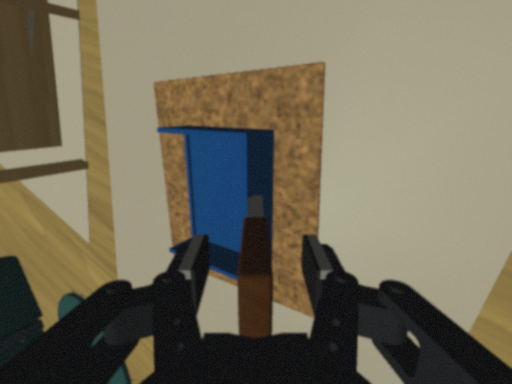

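Emit:
{"api": "jog_arm", "payload": {
  "targets": [
    {"tx":0,"ty":0,"tz":-0.01,"ax":0,"ay":0,"az":0,"gripper":0.05},
    {"tx":0,"ty":0,"tz":-0.02,"ax":0,"ay":0,"az":0,"gripper":0.05},
    {"tx":0,"ty":0,"tz":-0.025,"ax":0,"ay":0,"az":0,"gripper":0.05},
    {"tx":0,"ty":0,"tz":-0.025,"ax":0,"ay":0,"az":0,"gripper":0.05},
    {"tx":0,"ty":0,"tz":-0.02,"ax":0,"ay":0,"az":0,"gripper":0.05}
  ]
}}

```text
time: 23.2
tcp_pos: [0.5191, -0.4643, 0.2221]
tool_rot: [-179.8, 34.9, -78.4]
contact_force: [0.0, -0.1, -0.1]
gripper_width: 0.0501
```

Emit:
{"api": "jog_arm", "payload": {
  "targets": [
    {"tx":0,"ty":0,"tz":0,"ax":0,"ay":0,"az":0,"gripper":0.05},
    {"tx":0,"ty":0,"tz":0,"ax":0,"ay":0,"az":0,"gripper":0.05},
    {"tx":0,"ty":0,"tz":0,"ax":0,"ay":0,"az":0,"gripper":0.05},
    {"tx":0,"ty":0,"tz":0,"ax":0,"ay":0,"az":0,"gripper":0.05},
    {"tx":0,"ty":0,"tz":0,"ax":0,"ay":0,"az":0,"gripper":0.05}
  ]
}}

```text
time: 23.7
tcp_pos: [0.5188, -0.4628, 0.2195]
tool_rot: [-179.9, 35.0, -78.4]
contact_force: [0.0, -0.3, -0.6]
gripper_width: 0.0502
```

```bash
python3 - <<'E'
from h import *
d=cam('top');save(d,'y_t.png',(150,100,430,270),2.8)
s=cam('scene');save(s,'y_s.png',(90,110,350,320),3)
C=lambda u,v:(u/2.8+150-.3,v/2.8+100-.3)
hsv=cv2.cvtColor(d['img'],cv2.COLOR_RGB2HSV)
m=cv2.inRange(hsv,(105,100,30),(125,255,255)); m[:,:320]=0; m[:170]=0;m[270:]=0;m[:,440:]=0
r=cv2.minAreaRect(cv2.findNonZero(m));b=cv2.boxPoints(r)
W=np.array([onz(d,*p,.039) for p in b]);print('scoop rim corners',W.round(3).tolist(),W.mean(0).round(4))
E
```

```text
scoop rim corners [[0.526, -0.222, 0.039], [0.55, -0.323, 0.039], [0.434, -0.346, 0.039], [0.41, -0.246, 0.039]] [ 0.48   -0.2841  0.039 ]
```

View pics/y_t.png

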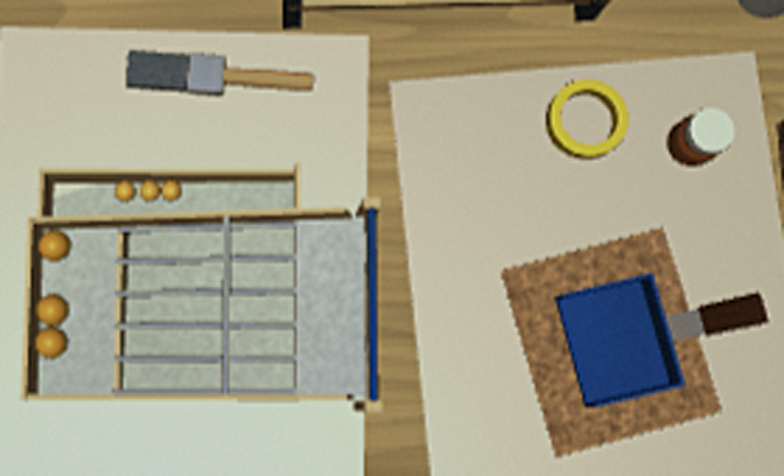

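View pics/y_s.png

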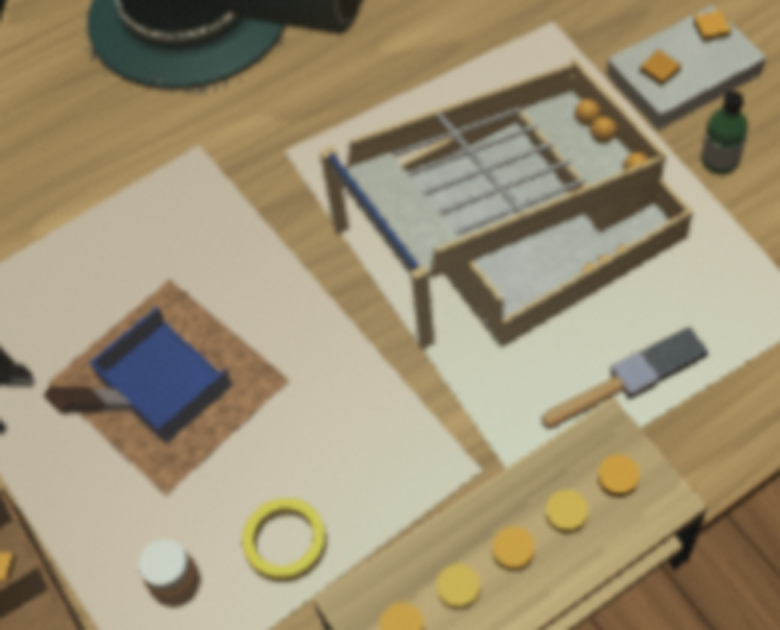

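```bash
python3 -c "
from plant import env
print(env.hand_in()); print(env.get_obs()['time'])"
```

```text
the job is handed in; nothing more can be done
None
the job is handed in; nothing more can be done
```

I finished the job and handed it in at about 24 s of the 72 s allowed; no verdict was reported.

- **Bearing:** I carried the scoop about 4° mouth-up so that no ball rolled out. I lowered it until the wrist force and moment showed it resting on the bar, at roughly 6 N. The bar's top turned out to be about 155 mm high, and the mouth's lip was about 22 mm past it. The top camera showed all six balls still in the scoop while it bore on the bar.
- **Pouring:** After the bearing I lifted it about 2–3 mm clear and tipped it about the bar to 62°. During the tip one force reading dropped, so it may have brushed the bar lightly; I raised it another millimetre.
- **Balls:** The last top and scene views show three big balls in the upper lane and three small ones in the lower side lane. They had not moved since an earlier top view about 4 s before.
- **Scoop:** It stands empty and upright on the mat, released, with the middle of its tray about 2 mm from the middle of the mat. The gripper is about 100 mm clear of it, with the force reading near zero.
- **Bystanders:** The jar, tape, bottle, brush and gilt squares look undisturbed in the views. I judged this by eye rather than measuring each one.

None of my checks failed or disagreed.

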